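# Rack the rinsed darkroom bottles

### The job

Take the retaining bar off the drying rack and set it down flat on the table, then turn every rinsed bottle upside down over a drying peg of its own, neck fully down onto the rack's base plate. When all the bottles are on, lay the bar back in the notches of the two end posts, grip up and centred, and leave the can, the tape and the pot where they are.

Things in the scene. Friction and masses are not known exactly. Their poses are not given: they have to be found in the camera images.
- bar_grip (a point): Centre of the wooden grip of the retaining bar, a dark steel bar 400 long (its y) x 30 wide (x) x 12 thick, about 0.3 kg. The grip, a pale block 70 (y) x 24 (x) x 34 tall, stands on the middle of its upper face, 12 to 46 above the bar's underside; this point is 29 above the underside. z points up. The bar starts lying across the rack's two end posts.
- bar_bottom (a point): Centre of the underside of the retaining bar, same axes as bar_grip.
- rack: Fixed drying rack: white base plate 100 (x) x 370 (y) x 20, three steel pegs in a row along y, an aluminium post at each end. Origin under its centre, z up. Posts at y = -170 and +170, 22 wide (y), 64 deep (x), end in a seat 180 above the table; cheeks 18 high either side of the seat leave a notch 40 wide (x) for the bar.
- bar_seat (a point): Point midway between the two post seats, at seat height (180 above the table), axes as the rack. The bar's underside centre belongs here.
- peg1 (a point): Foot of drying peg 1, on the peg's axis at the upper face of the rack's base plate (20 above the table); rack y = -90. The peg is a steel pin 16 in diameter with a round tip 80 above this point. Axes as the rack.
- peg2 (a point): Foot of drying peg 2, on the peg's axis at the upper face of the rack's base plate (20 above the table); rack y = 0. The peg is a steel pin 16 in diameter with a round tip 80 above this point. Axes as the rack.
- peg3 (a point): Foot of drying peg 3, on the peg's axis at the upper face of the rack's base plate (20 above the table); rack y = 90. The peg is a steel pin 16 in diameter with a round tip 80 above this point. Axes as the rack.
- bottle1_mid (a point): Centre of amber bottle 1 (may be absent), hollow, 150 long, 0.12 kg: square body 46 x 46 from 75 behind this point to 35 ahead, shoulder, then a round open neck 32 outer, 22 inner diameter, mouth 75 ahead. x runs from base to neck. Starts lying on a flat side, neck away from the robot. Fully home it stands neck down, rim on the base plate, its base 170 above the table, 10 below the bar.
- bottle1_rim (a point): Centre of the mouth of bottle 1, in the plane of the rim; same axes as bottle1_mid.
- bottle2_mid (a point): Centre of amber bottle 2 (may be absent), hollow, 150 long, 0.12 kg: square body 46 x 46 from 75 behind this point to 35 ahead, shoulder, then a round open neck 32 outer, 22 inner diameter, mouth 75 ahead. x runs from base to neck. Starts lying on a flat side, neck away from the robot. Fully home it stands neck down, rim on the base plate, its base 170 above the table, 10 below the bar.
- bottle2_rim (a point): Centre of the mouth of bottle 2, in the plane of the rim; same axes as bottle2_mid.
- bottle3_mid (a point): Centre of amber bottle 3 (may be absent), hollow, 150 long, 0.12 kg: square body 46 x 46 from 75 behind this point to 35 ahead, shoulder, then a round open neck 32 outer, 22 inner diameter, mouth 75 ahead. x runs from base to neck. Starts lying on a flat side, neck away from the robot. Fully home it stands neck down, rim on the base plate, its base 170 above the table, 10 below the bar.
- bottle3_rim (a point): Centre of the mouth of bottle 3, in the plane of the rim; same axes as bottle3_mid.
- duster_base (a point): Blue can, 60 across and 170 tall, standing beyond the work; leave alone. Point under its centre.
- tape_base (a point): Yellow roll of tape lying flat, 100 across and 24 tall; leave alone. Point under its centre.
- pot_base (a point): White ceramic pot, 76 across and 100 tall; leave alone. Point under its centre.
Mind the look-alikes: they are no part of the job. Leave any purple look-alike of the part that bears bottle1_mid alone. What is shaped like the part that bears bottle3_mid but turquoise is not meant.

How it is judged:
By the outcome, as a careful person would: the job done as asked, in the order asked, and still so for the second after the job is handed in, with the robot touching nothing.
Of bottle1, bottle2, bottle3 only 2 to 3 are there at a start; the rules pass over those that are not, and their reading is None.
At some moment in a run one of bottle1, bottle2, bottle3 may be knocked a few centimetres aside while the robot is not near it.
It also fails if it takes over 210 s, if anything falls off the work surface, if the arm or the gripper's body presses on something with over 40 N, if the wrist force passes 120 N, or if a joint passes its speed limit or range.

### The arm

A 6-joint arm with a two-finger parallel gripper is mounted at the origin on the work surface. World frame = base frame: x ahead of the robot, y to its left, z up, the work surface at z = 0. Lengths are in m, angles in rad, forces in N, time in s.
With the tool pointing down it reaches from about 0.325 to 0.775 m from the base axis. Payload 5.5 kg.
Tool frame: the origin (TCP) lies at the very end of the fingers, on their centre line; the grasp point (between the pads) lies 19 mm behind it; z points along the fingers, x is the direction in which the jaws open and shut, and the axes are right-handed (so a half turn about z gives the same grasp; the last joint's range is limited). The gripper opens to 85 mm and grips with 20 to 120 N. Pads are 22 mm wide; open, the fingers measure 114 mm over their backs; the gripper's body (76 mm by 85 mm) begins 54 mm behind the grasp point. The pads swing forward as they close: fully open they stand 13 mm farther back than shut.
Start: joints at [-1.281, 0.091, 1.231, -0, 1.82, -0.057], TCP at [0.204, -0.564, 0.231] pointing down, gripper open.
Joint ranges: [-2.87, 2.87], [-0.86, 2.18], [0.17, 2.46], [-1.51, 4.65], [0.06, 2.69], [-2.65, 2.65]. Speed limits (rad/s): [2.57, 2.57, 3.01, 3.14, 3.14, 3.14].

### API

Orientations are given as a unit quaternion [w, x, y, z].
In Python, from workcell import r gives the robot as it stands. The module is installed in compiled form; this text tells all that it offers.
- The arm moves only by the tool send_rows, never from a script. Its arguments are lists of equal length, an entry for each row: "linear": the shift along the tool's x, y, z in m, a list of three; "rotation": the turn, a rotation vector about the tool's x, y, z in degrees, a list of three. In form: {"linear": [[dx, dy, dz], ...], "rotation": [[wx, wy, wz], ...]}. A call has 1 to 5 rows; each row is the pose to reach, as a shift and turn from the pose commanded when the call began, along the tool's axes at that moment; what a row does not reach only later rows make up. A row lasts 1/12 s, in which the tool goes at most 41.7 mm and 7.16 degrees, less where a joint would pass 70% of its speed; a pose out of reach is approached as far as the arm can. A call with a gripper value outside its range is refused whole. "grip" is the finger opening in m, from 0 to 0.0854, set as the call begins (left out, the last holds). The fingers move at their own pace and stop on an object; "force" is the grip in N (left out, the last holds). Time passes only in rows, so rows that repeat a pose let the fingers close. It gives the time, the measured TCP pose, the force and the opening at its end, in the units of the state.
- r.get_obs(): the state, without advancing time (a new reading comes with each control period).
- r.snapshot(name): name is "side" or "top"; returns a dict with "pixels" (420x560x3 uint8, red, green, blue), "z_map" (420x560 float32, m along the optical axis (not along the pixel's ray), 0 where there is no reading), "fx", "fy", "cx", "cy" (pixels), "k1" (the pictures are not rectified: a ray, as slopes to the right and down, at radius r is drawn at 1 + k1 r^2 times it, then the intrinsics apply), "rvec" (rotation vector, rad) and "tvec" (3), from world to camera coordinates, as OpenCV has them. Camera axes: x right, y down, z forward; pixel columns grow to the right and rows downward; lengths in m; the calibration is good to about 2 mm. A picture is of the moment at which its call begins.
- r.job_done(): hands the job in, once; it reports no verdict.
The state is a dict: "time": time; "q": joint angles; "qd": joint speeds; "joint_torque": joint torques, N m; "eef_pos": TCP position; "orientation": TCP orientation; "contact_force": force on the tool from outside, world axes, zero at the start; "wrist_torque": the same for the moment, N m; "gripper_width": opening from 0.0 (shut) to 1.0 (fully open).
Only numpy, scipy, OpenCV 4.12 (cv2) and the standard library are available. Lean on these libraries where they do the work, as an engineer would, in place of code of your own. Each camera call takes 0.05 s, during which the arm holds its last target. There are 200 camera calls.

## Working session

There is one attempt and no reset: what is moved stays moved. The work goes in short steps, Python scripts to look and compute and a tool call to move; the robot and the scene stay as the last step left them, time stands still between calls to the robot, and variables do not carry over. Pictures are saved under pics/ and viewed, about 12 in all and at most 16, crops included, and the job is handed in when it is done.

Besides the shell and the picture viewer there is one more tool, called after "Call:" as name(argument=value, ...) on one line, values as JSON. send_rows: Moves the arm, as the interface text tells. Its arguments: {"type":"object","properties":{"linear":{"type":"array"},"rotation":{"type":"array"},"grip":{"type":"number"},"force":{"type":"number"}},"required":["linear","rotation"]}

```bash
mkdir -p pics
cat > h.py <<'E'
import numpy as np, cv2
from scipy.spatial.transform import Rotation as R
from workcell import r
def snap(n):
    s=r.snapshot(n); s['R']=R.from_rotvec(np.ravel(s['rvec'])).as_matrix(); s['t']=np.ravel(s['tvec']); return s
def save(s,name,box=None,k=1):
    im=s['pixels'][:,:,::-1]
    if box: im=im[box[1]:box[3],box[0]:box[2]]
    cv2.imwrite('pics/'+name,cv2.resize(im,None,fx=k,fy=k,interpolation=cv2.INTER_CUBIC))
def rays(s,uv):
    uv=np.atleast_2d(np.float64(uv)); d=np.c_[(uv[:,0]-s['cx'])/s['fx'],(uv[:,1]-s['cy'])/s['fy']]
    p=d.copy()
    for _ in range(10): p=d/(1+s['k1']*(p**2).sum(1,keepdims=True))
    return np.c_[p,np.ones(len(p))]
def plane(s,uv,z):
    d=rays(s,uv)@s['R']; c=-s['R'].T@s['t']; return c+d*((z-c[2])/d[:,2])[:,None]
def cloud(s,mask=None):
    m=s['z_map']>0
    if mask is not None: m&=mask>0
    v,u=np.nonzero(m); p=rays(s,np.c_[u,v])*s['z_map'][v,u][:,None]
    return (p-s['t'])@s['R'],u,v
def proj(s,P):
    c=np.atleast_2d(P)@s['R'].T+s['t']; p=c[:,:2]/c[:,2:]; p=p*(1+s['k1']*(p**2).sum(1,keepdims=True))
    return p*[s['fx'],s['fy']]+[s['cx'],s['cy']]
def state():
    o=r.get_obs(); q=o['orientation']; print('t',round(o['time'],2),'pos',np.round(o['eef_pos'],4),'R',np.round(R.from_quat([q[1],q[2],q[3],q[0]]).as_matrix(),3).tolist(),'F',np.round(o['contact_force'],1),'w',np.round(o['gripper_width'],3),'q',np.round(o['q'],3))
def goto(p,Rd):
    "shift and rotvec(deg) in tool axes from measured pose"
    o=r.get_obs(); q=o['orientation']; R0=R.from_quat([q[1],q[2],q[3],q[0]])
    print('lin',np.round(R0.inv().apply(np.array(p)-o['eef_pos']),4),'rot',np.round((R0.inv()*R.from_matrix(Rd)).as_rotvec(degrees=True),2))
E
python3 - <<'E'
from h import *
state()
for n in('top','side'):
    s=snap(n); save(s,n+'0.png'); print(n,s['fx'],s['k1'],-s['R'].T@s['t'])
E
```

```text
t 0.0 pos [ 0.2038 -0.564   0.2301] R [[0.34, -0.94, -0.001], [-0.94, -0.34, 0.002], [-0.002, -0.0, -1.0]] F [-1.2  0.3 -0.1] w 0.999 q [-1.281  0.092  1.232 -0.     1.82  -0.057]
top 391.93015067883954 -0.003602311030493152 [0.36554276 0.21488647 1.55212295]
side 469.1924137327716 -0.07357059787461603 [0.11647418 1.42276862 1.29726907]
```

View pics/top0.png

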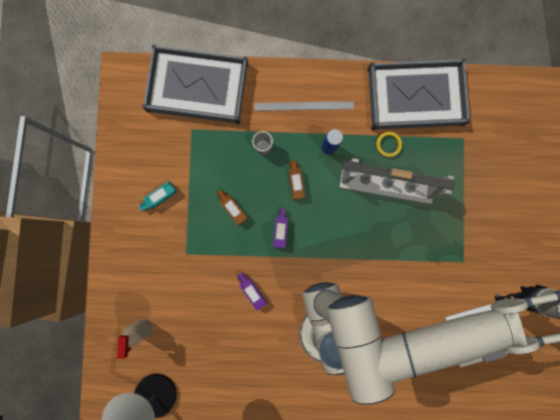

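View pics/side0.png

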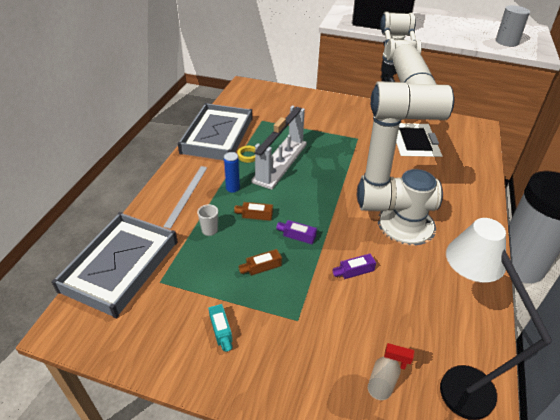

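Top view: the two amber bottles are at (297,180) and (232,207). The purple ones at (281,230) and (252,291) and the turquoise one at (158,197) are look-alikes. The rack is at (397,183), its bar grip at (402,174), can (333,141), tape (389,144), pot (262,142). The side view agrees: ambers at (257,211) and (262,262).

```bash
cat >> h.py <<'E'
def bottles(s):
    hsv=cv2.cvtColor(s['pixels'],cv2.COLOR_RGB2HSV)
    P,u,v=cloud(s); 
    H=hsv[v,u]; g=(H[:,0]>=4)&(H[:,0]<=16)&(H[:,1]>190)
    return P,u,v,g
E
python3 - <<'E'
from h import *
s=snap('top')
P,u,v=cloud(s)
tab=(abs(P[:,2])<.02); print('table z med',np.median(P[tab,2]))
for nm,b in dict(b1=(282,155,315,205),b2=(212,185,250,230)).items():
    m=(u>=b[0])&(u<b[2])&(v>=b[1])&(v<b[3])&(P[:,2]>.012)&(P[:,2]<.08)
    Q=P[m]; c,(w,h),a=cv2.minAreaRect(np.float32(Q[:,:2])); B=cv2.boxPoints((c,(w,h),a))
    d=max((B[1]-B[0],B[2]-B[1]),key=np.linalg.norm); d=d/np.linalg.norm(d)
    if d[0]<0:d=-d
    print(nm,m.sum(),'c',np.round(c,4),w,h,'dir',np.round(d,3),'yaw',np.degrees(np.arctan2(d[1],d[0])),'ztop',np.percentile(Q[:,2],[50,90,97]))
# rack
m=(u>335)&(u<460)&(v>150)&(v<215)
Q=P[m]
for lo,hi in((.01,.03),(.185,.2),(.175,.215),(.21,.25)):
    q=Q[(Q[:,2]>lo)&(Q[:,2]<hi)]; print(lo,hi,len(q),cv2.minAreaRect(np.float32(q[:,:2])) if len(q)>5 else'')
# obstacles
for nm,b in dict(can=(320,125,345,157),tape=(373,130,405,160),pot=(250,128,276,155)).items():
    m=(u>=b[0])&(u<b[2])&(v>=b[1])&(v<b[3])&(P[:,2]>.015); q=P[m]; z=np.percentile(q[:,2],97); t=q[q[:,2]>z-.015]; print(nm,z,cv2.minEnclosingCircle(np.float32(t[:,:2])))
save(s,'top1a.png',(200,130,460,240),3)
E
```

```text
table z med 0.0007010196049310974
b1 446 c [0.5922 0.1521] 0.14971883594989777 0.05722717568278313 dir [0.983 0.185] yaw 10.683313 ztop [0.04541252 0.05060879 0.0518376 ]
b2 441 c [0.4693 0.3928] 0.15325316786766052 0.11669895797967911 dir [0.999 0.051] yaw 2.9268944 ztop [0.04548932 0.05022236 0.0523691 ]
0.01 0.03 1484 ((0.6011528968811035, -0.2626052796840668), (0.24667419493198395, 0.49170538783073425), 3.8535923957824707)
0.185 0.2 920 ((0.594319760799408, -0.20697110891342163), (0.4021124541759491, 0.06636030226945877), 81.70745849609375)
0.175 0.215 1038 ((0.594319760799408, -0.20697110891342163), (0.4021124541759491, 0.06636030226945877), 81.70745849609375)
0.21 0.25 163 ((0.5974072217941284, -0.20689329504966736), (0.06988529860973358, 0.024193046614527702), 80.1534194946289)
can 0.17585039457284096 ((0.7328866720199585, 0.01932649128139019), 0.028469661250710487)
tape 0.030099613916017978 ((0.7482119798660278, -0.21863241493701935), 0.050677910447120667)
pot 0.10431729687591797 ((0.7257910370826721, 0.2786084711551666), 0.0385371595621109)
```

View pics/top1a.png

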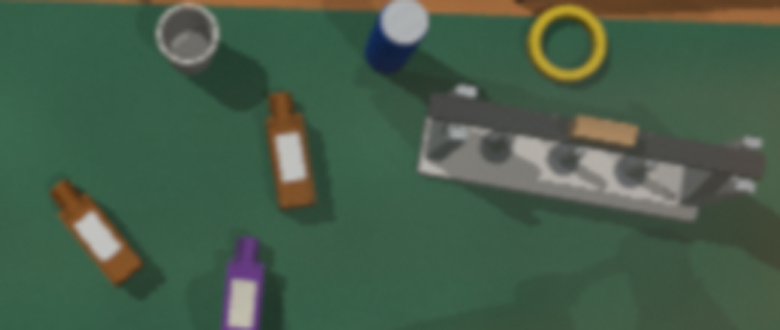

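Two amber candidates only, both with white labels, at crop (290,155) and (98,235). Both are wanted; purple and turquoise are excluded by colour. Next I refine the grip and bottle positions.

```bash
cat >> h.py <<'E'
def rect(q):
    c,(w,h),a=cv2.minAreaRect(np.float32(q)); B=cv2.boxPoints((c,(w,h),a)); d=max((B[1]-B[0],B[2]-B[1]),key=np.linalg.norm); d=d/np.linalg.norm(d)
    return np.array(c),max(w,h),min(w,h),d
def amber(s):
    "large blobs of amber/white-label, as pixel lists"
    hsv=cv2.cvtColor(s['pixels'],cv2.COLOR_RGB2HSV); P,u,v=cloud(s)
    m=np.zeros(s['z_map'].shape,np.uint8); k=(P[:,2]>.012)&(P[:,2]<.25)&(P[:,0]>.3)&(P[:,0]<.8)&(abs(P[:,1])<.6); m[v[k],u[k]]=1
    a=((hsv[...,0]<18)&(hsv[...,1]>150)&(hsv[...,2]>50)).astype(np.uint8)*m
    a=cv2.morphologyEx(a,cv2.MORPH_CLOSE,np.ones((13,13)))
    n,l,st,c=cv2.connectedComponentsWithStats(a)
    return [np.argwhere(l==i)[:,::-1] for i in range(1,n) if st[i,4]>100]
E
python3 - <<'E'
from h import *
for n in('top','side'):
    s=snap(n)
    for uv in amber(s):
        q=plane(s,uv,.036)[:,:2]; c,w,h,d=rect(q); d=d if d[0]>0 else -d
        print(n,'bottle px',uv.mean(0).round(),len(uv),'c',c.round(4),'size',round(w,3),round(h,3),'yaw',np.degrees(np.arctan2(d[1],d[0])).round(1))
    P,u,v=cloud(s); k=(P[:,2]>.21)&(P[:,2]<.25)&(abs(P[:,0]-.597)<.05)&(abs(P[:,1]+.207)<.06)
    m=np.zeros((420,560),np.uint8); m[v[k],u[k]]=1
    uv=np.argwhere(m)[:,::-1]; c,w,h,d=rect(P[k][:,:2]); print(n,'grip depth',c,w,h,d); 
    if n=='top': print('plane',rect(plane(s,uv,.226)[:,:2]))
goto([.597,-.207,.30],R.from_euler('Z',-9,degrees=True).as_matrix()@np.diag([1,-1,-1]))
E
```

```text
top bottle px [224. 197.] 102 c [0.5183 0.4248] size 0.048 0.042 yaw 37.5
top grip depth [ 0.59806675 -0.20631322] 0.07097188383340836 0.024647019803524017 [0.14109056 0.98999673]
plane (array([ 0.59656566, -0.20476475]), 0.07273976504802704, 0.02697107568383217, array([0.14941692, 0.9887743 ], dtype=float32))
side bottle px [254. 211.] 365 c [0.5887 0.1604] size 0.147 0.08 yaw 13.7
side bottle px [261. 262.] 590 c [0.477  0.4038] size 0.157 0.072 yaw 40.6
side grip depth [ 0.59806114 -0.19970524] 0.07632400095462799 0.028937898576259613 [0.11651972 0.99318844]
lin [-0.2024 -0.4911 -0.0691] rot [-3.000e-02  5.000e-02 -6.113e+01]
```

Call:
send_rows(linear=[[0,0,-0.07],[0,0,-0.07],[0,0,-0.07],[0,0,-0.07],[0,0,-0.07]], rotation=[[0,0,-6.1],[0,0,-12.2],[0,0,-18.3],[0,0,-24.4],[0,0,-30.5]], grip=0.0854)

```text
time: 0.67
eef_pos: [0.204, -0.5645, 0.3021]
orientation: [0.001, 0.942, -0.336, 0.0]
contact_force: [0.1, 0.7, -0.5]
gripper_width: 1.001
```

Call:
send_rows(linear=[[0,0,0],[0,0,0],[0,0,0],[0,0,0],[0,0,0]], rotation=[[0,0,-6.1],[0,0,-12.2],[0,0,-18.3],[0,0,-24.4],[0,0,-30.5]])

```text
time: 1.08
eef_pos: [0.2039, -0.5643, 0.3011]
orientation: [-0.0, 0.997, -0.077, -0.0]
contact_force: [-0.9, 0.4, 0.1]
gripper_width: 1.003
```

```bash
python3 -c "
from h import *
state(); goto([.597,-.205,.30],R.from_euler('Z',-8.5,degrees=True).as_matrix()@np.diag([1,-1,-1]))"
```

```text
t 1.08 pos [ 0.2039 -0.5643  0.3011] R [[0.988, -0.153, -0.0], [-0.153, -0.988, 0.0], [-0.0, -0.0, -1.0]] F [-0.9  0.4  0.1] w 1.003 q [-1.281  0.118  1.077  0.     1.946 -1.127]
lin [ 0.3333 -0.4154  0.0012] rot [-0.02  0.01 -0.33]
```

Call:
send_rows(linear=[[0.022,-0.028,0],[0.044,-0.055,0],[0.067,-0.083,0],[0.089,-0.111,0],[0.111,-0.138,0]], rotation=[[0,0,0],[0,0,0],[0,0,0],[0,0,0],[0,0,0]])

```text
time: 1.5
eef_pos: [0.3363, -0.4443, 0.3012]
orientation: [-0.0, 0.997, -0.08, 0.0]
contact_force: [0.5, 0.4, -0.5]
gripper_width: 0.999
```

Call:
send_rows(linear=[[0.022,-0.028,0],[0.044,-0.055,0],[0.067,-0.083,0],[0.089,-0.111,0],[0.111,-0.138,0]], rotation=[[0,0,0],[0,0,0],[0,0,0],[0,0,0],[0,0,0]])

```text
time: 1.92
eef_pos: [0.468, -0.3255, 0.3013]
orientation: [0.0, 0.997, -0.08, 0.0]
contact_force: [0.6, -0.6, 0.6]
gripper_width: 1.0
```

Call:
send_rows(linear=[[0.022,-0.028,0],[0.044,-0.055,0],[0.067,-0.083,0],[0.089,-0.111,0],[0.111,-0.139,0]], rotation=[[0,0,0],[0,0,0],[0,0,0],[0,0,0],[0,0,-0.3]])

```text
time: 2.33
eef_pos: [0.5997, -0.2059, 0.3012]
orientation: [0.0, 0.997, -0.077, -0.0]
contact_force: [0.6, -0.8, 0.6]
gripper_width: 1.001
```

```bash
python3 -c "
from h import *
state(); goto([.597,-.205,.204],R.from_euler('Z',-8.5,degrees=True).as_matrix()@np.diag([1,-1,-1]))
s=snap('side'); save(s,'s1.png',(200,60,340,200),4)"
```

```text
t 2.33 pos [ 0.5997 -0.2059  0.3012] R [[0.988, -0.153, -0.0], [-0.153, -0.988, -0.0], [-0.0, 0.0, -1.0]] F [ 0.6 -0.8  0.6] w 1.001 q [-0.384  0.214  0.97  -0.     1.957 -0.23 ]
lin [-0.0028 -0.0005  0.0972] rot [ 0.    0.   -0.33]
```

View pics/s1.png

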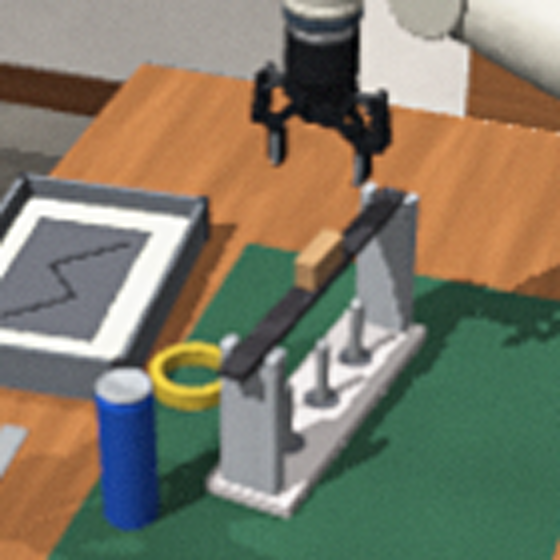

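The gripper hangs above the bar's grip (crop (322,255)). I'll descend and grasp.

Call:
send_rows(linear=[[-0.003,0,0.03],[-0.003,0,0.06],[-0.003,0,0.08],[-0.003,0,0.095],[-0.003,0,0.103]], rotation=[[0,0,0],[0,0,0],[0,0,0],[0,0,0],[0,0,0]])

```text
time: 2.8
eef_pos: [0.5947, -0.2065, 0.1949]
orientation: [-0.001, 0.997, -0.077, -0.002]
contact_force: [-0.1, 0.2, -0.3]
gripper_width: 0.999
```

Call:
send_rows(linear=[[0,0,0],[0,0,0],[0,0,0],[0,0,0],[0,0,0]], rotation=[[0,0,0],[0,0,0],[0,0,0],[0,0,0],[0,0,0]], grip=0.01, force=50)

```text
time: 3.22
eef_pos: [0.5963, -0.2072, 0.2001]
orientation: [0.0, 0.997, -0.077, 0.002]
contact_force: [3.3, -0.2, 1.0]
gripper_width: 0.298
```

Call:
send_rows(linear=[[0,0,0],[0,0,0],[0,0,0],[0,0,0],[0,0,0]], rotation=[[0,0,0],[0,0,0],[0,0,0],[0,0,0],[0,0,0]])

```text
time: 3.63
eef_pos: [0.5963, -0.2072, 0.2002]
orientation: [0.001, 0.997, -0.077, 0.002]
contact_force: [1.7, -0.2, 6.0]
gripper_width: 0.27
```

Call:
send_rows(linear=[[0,0,-0.008],[0,0,-0.02],[0,0,-0.04],[0,0,-0.06],[0,0,-0.08]], rotation=[[0,0,0],[0,0,0],[0,0,0],[0,0,0],[0,0,0]])

```text
time: 4.05
eef_pos: [0.5952, -0.2068, 0.2789]
orientation: [-0.0, 0.997, -0.077, -0.001]
contact_force: [0.3, -0.0, -3.4]
gripper_width: 0.269
```

Call:
send_rows(linear=[[-0.025,0,0],[-0.06,0,0],[-0.1,0,0],[-0.14,0,0],[-0.17,0,0]], rotation=[[0,0,0],[0,0,0],[0,0,0],[0,0,0],[0,0,0]])

```text
time: 4.47
eef_pos: [0.425, -0.1802, 0.2786]
orientation: [-0.0, 0.997, -0.077, -0.001]
contact_force: [0.4, -0.5, -2.3]
gripper_width: 0.269
```

```bash
python3 -c "
from h import *
state()
s=snap('side'); save(s,'s2.png',(180,40,400,200),3)"
```

```text
t 4.47 pos [ 0.425  -0.1802  0.2786] R [[0.988, -0.154, -0.001], [-0.154, -0.988, 0.0], [-0.001, -0.0, -1.0]] F [ 0.4 -0.5 -2.3] w 0.269 q [-0.474 -0.263  1.48  -0.     1.925 -0.32 ]
```

View pics/s2.png

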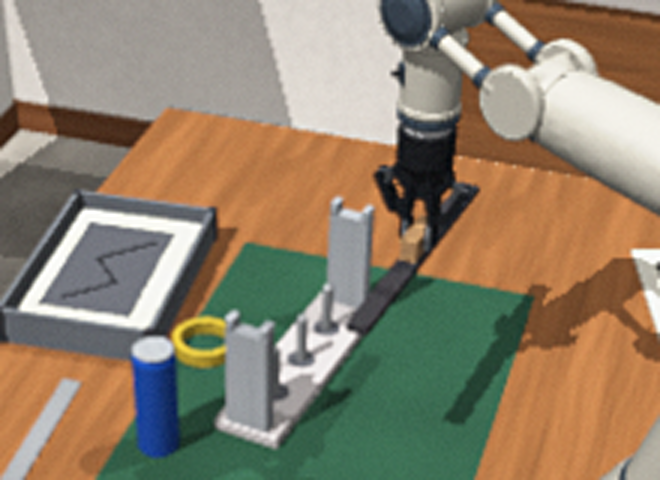

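The bar is held level (crop (410,245)), clear of the rack. Next I lower it to the table.

Call:
send_rows(linear=[[0,0,0.03],[0,0,0.07],[0,0,0.11],[0,0,0.15],[0,0,0.185]], rotation=[[0,0,0],[0,0,0],[0,0,0],[0,0,0],[0,0,0]])

```text
time: 4.93
eef_pos: [0.4267, -0.1804, 0.091]
orientation: [-0.0, 0.997, -0.077, -0.001]
contact_force: [1.0, -0.1, -3.0]
gripper_width: 0.272
```

Call:
send_rows(linear=[[0,0,0.025],[0,0,0.045],[0,0,0.06],[0,0,0.066],[0,0,0.069]], rotation=[[0,0,0],[0,0,0],[0,0,0],[0,0,0],[0,0,0]])

```text
time: 5.35
eef_pos: [0.4269, -0.1805, 0.0233]
orientation: [-0.001, 0.997, -0.077, -0.001]
contact_force: [-0.4, 0.3, -3.7]
gripper_width: 0.272
```

```bash
python3 -c "
from h import *
state()"
```

```text
t 5.35 pos [ 0.4269 -0.1805  0.0233] R [[0.988, -0.154, -0.002], [-0.154, -0.988, 0.001], [-0.003, -0.001, -1.0]] F [-0.4  0.3 -3.7] w 0.272 q [-0.473 -0.221  1.9   -0.     1.465 -0.319]
```

Call:
send_rows(linear=[[0,0,0.001],[0,0,0.002],[0,0,0.0025],[0,0,0.003],[0,0,0.003]], rotation=[[0,0,0],[0,0,0],[0,0,0],[0,0,0],[0,0,0]])

```text
time: 5.77
eef_pos: [0.428, -0.181, 0.022]
orientation: [0.0, 0.997, -0.077, 0.001]
contact_force: [0.1, -0.3, -3.2]
gripper_width: 0.274
```

Call:
send_rows(linear=[[0,0,0.001],[0,0,0.0015],[0,0,0.002],[0,0,0.0025],[0,0,0.0025]], rotation=[[0,0,0],[0,0,0],[0,0,0],[0,0,0],[0,0,0]])

```text
time: 6.18
eef_pos: [0.4278, -0.1809, 0.0201]
orientation: [0.0, 0.997, -0.077, 0.0]
contact_force: [-3.7, 1.6, 5.7]
gripper_width: 0.275
```

Call:
send_rows(linear=[[0,0,0],[0,0,0],[0,0,0],[0,0,0],[0,0,0]], rotation=[[0,0,0],[0,0,0],[0,0,0],[0,0,0],[0,0,0]], grip=0.0854)

```text
time: 6.6
eef_pos: [0.4276, -0.1809, 0.0187]
orientation: [0.0, 0.997, -0.077, 0.0]
contact_force: [0.3, 0.3, 0.1]
gripper_width: 0.958
```

Call:
send_rows(linear=[[0,0,-0.02],[0,0,-0.06],[0,0,-0.1],[0,0,-0.14],[0,0,-0.18]], rotation=[[0,0,0],[0,0,0],[0,0,0],[0,0,0],[0,0,0]])

```text
time: 7.02
eef_pos: [0.4273, -0.1807, 0.2005]
orientation: [-0.0, 0.997, -0.077, -0.0]
contact_force: [0.5, -1.2, 0.2]
gripper_width: 1.004
```

Call:
send_rows(linear=[[-0.02,0,-0.03],[-0.03,0,-0.06],[-0.05,0,-0.06],[-0.07,0,-0.06],[-0.07,0,-0.06]], rotation=[[0,0,0],[0,0,0],[0,0,0],[0,0,0],[0,0,0]])

```text
time: 7.43
eef_pos: [0.3568, -0.17, 0.2604]
orientation: [0.001, 0.997, -0.077, 0.001]
contact_force: [-0.5, 0.7, -0.7]
gripper_width: 0.999
```

Run:
```python
from h import *
state()
s=snap('top'); save(s,'t2.png',(200,120,480,330),2.8); P,u,v=cloud(s)
np.savez('t2.npz',pix=s['pixels'],z=s['z_map'])
# bottles by depth blobs restricted to colour not green: height band
m=np.zeros((420,560),np.uint8); k=(P[:,2]>.014)&(P[:,2]<.08); m[v[k],u[k]]=1
hsv=cv2.cvtColor(s['pixels'],cv2.COLOR_RGB2HSV); g=(hsv[...,0]>40)&(hsv[...,0]<95)&(hsv[...,1]>60); m[g]=0
m=cv2.morphologyEx(m,cv2.MORPH_OPEN,np.ones((2,2)))
n,l,st,c=cv2.connectedComponentsWithStats(m)
for i in range(1,n):
    if st[i,4]>150:
        uv=np.argwhere(l==i)[:,::-1]; C,w,h,d=rect(plane(s,uv,.04)[:,:2]); print(c[i].round(),st[i,4],C.round(4),round(w,3),round(h,3),'yaw',np.degrees(np.arctan2(d[1],d[0])).round(1),hsv[l==i].mean(0).round())
# rack posts tops
k=(P[:,2]>.165)&(P[:,2]<.21)&(abs(P[:,0]-.6)<.15)&(P[:,0]>.52)&(abs(P[:,1]+.2)<.22)
for lab,kk in(('y+',k&(P[:,1]>-.2)),('y-',k&(P[:,1]<-.2))):
    print(lab,kk.sum(),rect(P[kk][:,:2]),np.percentile(P[kk][:,2],[5,50,95]))
# pegs tips
k=(P[:,2]>.07)&(P[:,2]<.12)&(abs(P[:,0]-.6)<.06)&(abs(P[:,1]+.2)<.13)
print(k.sum()); 
if k.sum()>3: print(P[k].round(3)[::3])
```

```text
t 7.43 pos [ 0.3568 -0.17    0.2604] R [[0.988, -0.154, 0.002], [-0.154, -0.988, -0.002], [0.002, 0.001, -1.0]] F [-0.5  0.7 -0.7] w 0.999 q [-5.300e-01 -4.540e-01  1.659e+00 -1.000e-03  1.934e+00 -3.760e-01]
[196.  84.] 6199 [0.9591 0.5467] 0.383 0.269 yaw 84.2 [ 76.  11. 124.]
[419.  94.] 6273 [ 0.9486 -0.3334] 0.39 0.268 yaw -85.5 [ 77.  11. 122.]
[389. 145.] 232 [ 0.7397 -0.2171] 0.096 0.095 yaw 0.8 [ 25. 174. 151.]
[297. 182.] 435 [0.588  0.1427] 0.15 0.048 yaw 10.5 [ 18. 105. 131.]
[391. 185.] 1988 [ 0.5857 -0.216 ] 0.371 0.1 yaw 81.5 [ 26.  14. 142.]
[232. 208.] 435 [0.4766 0.3921] 0.151 0.046 yaw 40.5 [ 18. 111. 135.]
[281. 230.] 430 [0.3989 0.1968] 0.148 0.046 yaw -4.0 [120.  83. 138.]
[251. 292.] 480 [0.1575 0.3051] 0.151 0.05 yaw 36.8 [121.  96. 134.]
[159. 394.] 1118 [-0.2338  0.6373] 0.156 0.131 yaw 44.0 [112.  30.  28.]
y+ 225 (array([ 0.67037868, -0.02442792]), 0.17779667675495148, 0.04867203161120415, array([0.9199688 , 0.39199156], dtype=float32)) [0.16740739 0.17800341 0.20049376]
y- 168 (array([ 0.56906605, -0.38379714]), 0.06499864906072617, 0.02540491707623005, array([ 0.9902679 , -0.13917509], dtype=float32)) [0.16717165 0.18098759 0.20115935]
65
[[ 0.612 -0.122  0.1  ]
 [ 0.609 -0.12   0.094]
 [ 0.609 -0.131  0.095]
 [ 0.606 -0.124  0.093]
 [ 0.604 -0.12   0.076]
 [ 0.601 -0.126  0.102]
 [ 0.6   -0.123  0.08 ]
 [ 0.6   -0.213  0.097]
 [ 0.596 -0.212  0.104]
 [ 0.596 -0.208  0.076]
 [ 0.592 -0.212  0.103]
 [ 0.591 -0.211  0.082]
 [ 0.589 -0.218  0.096]
 [ 0.588 -0.215  0.079]
 [ 0.585 -0.299  0.09 ]
 [ 0.583 -0.305  0.106]
 [ 0.58  -0.297  0.096]
 [ 0.58  -0.308  0.098]
 [ 0.578 -0.296  0.087]
 [ 0.577 -0.306  0.093]
 [ 0.575 -0.298  0.082]
 [ 0.573 -0.305  0.096]]
```

View pics/t2.png

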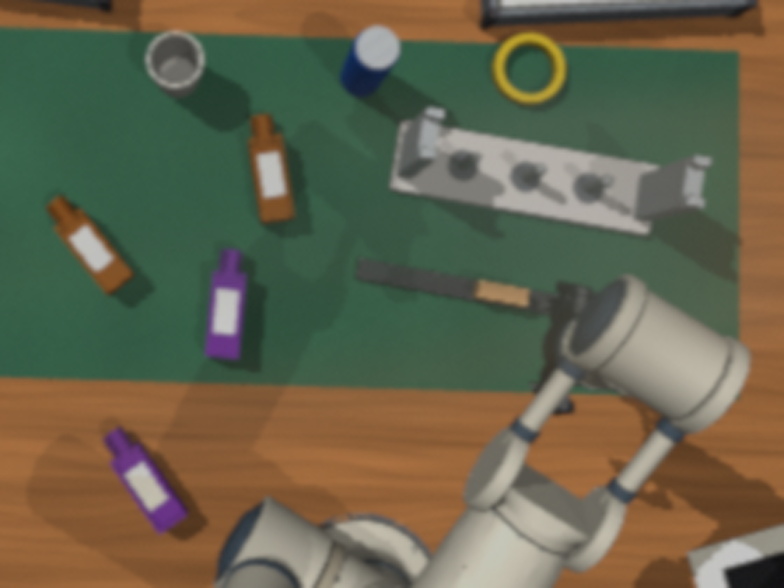

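Top view: the bar lies flat at crop (500,292) and the rack is bare, with pegs at crop (462,165), (527,178), (592,188). Bottles are unchanged. I'll refine the rack pose from the base edges and an overlay in both views.

Run:
```python
from h import *
out=[]
for n in('top','side'):
    s=snap(n); hsv=cv2.cvtColor(s['pixels'],cv2.COLOR_RGB2HSV); P,u,v=cloud(s)
    # base plate: low sat, z near .02
    k=(P[:,2]>-.005)&(P[:,2]<.04)&(abs(P[:,0]-.59)<.1)&(abs(P[:,1]+.21)<.25)&(hsv[v,u,1]<60)&(hsv[v,u,2]>70)
    m=np.zeros((420,560),np.uint8); m[v[k],u[k]]=1; m=cv2.morphologyEx(m,cv2.MORPH_CLOSE,np.ones((9,9)))
    nn,l,st,c=cv2.connectedComponentsWithStats(m); i=1+np.argmax(st[1:,4]); uv=np.argwhere(l==i)[:,::-1]
    Q=plane(s,uv,.02)[:,:2]; C,w,h,d=rect(Q); print(n,'base',C,w,h,'yaw',np.degrees(np.arctan2(d[1],d[0]))-90)
    # peg tip clusters: depth z .085-.11
    for i,pc in enumerate([(.579,-.301),(.593,-.212),(.606,-.123)]):
        k=(P[:,2]>.05)&(P[:,2]<.115)&(np.hypot(P[:,0]-pc[0],P[:,1]-pc[1])<.025)
        kk=k&(P[:,2]>.085); print(' peg',i+1,k.sum(),'all',np.median(P[k],0).round(4),'tip',kk.sum(),np.median(P[kk],0).round(4))
    # post tops
    for nm,pc in(('y+',(.619,-.044)),('y-',(.567,-.38))):
        k=(P[:,2]>.172)&(P[:,2]<.21)&(np.hypot(P[:,0]-pc[0],P[:,1]-pc[1])<.06); C,w,h,d=rect(P[k][:,:2]); print(' post',nm,k.sum(),C.round(4),round(w,3),round(h,3),np.percentile(P[k][:,2],[10,90]).round(3))
    b=(335,145,460,220) if n=='top' else (245,95,345,195)
    K=6 if n=='top' else 5
    im=cv2.resize(s['pixels'][b[1]:b[3],b[0]:b[2],::-1],None,fx=K,fy=K,interpolation=cv2.INTER_CUBIC)
    Rz=R.from_euler('Z',-8.5,degrees=True).as_matrix(); O=np.array([.592,-.212,0])
    L=[(0,y,z) for y in(-.09,0,.09) for z in(.02,.1)]+[(x,y,.02) for x in(-.05,.05) for y in(-.185,.185)]+[(x,y,.18) for x in(-.02,.02) for y in(-.17,.17)]
    for p in proj(s,np.array(L)@Rz.T+O): cv2.drawMarker(im,tuple(int(q) for q in ((p-[b[0],b[1]]+.5)*K)),(0,0,255),cv2.MARKER_CROSS,10,1)
    out.append(im)
w=max(o.shape[1] for o in out); out=[cv2.copyMakeBorder(o,0,0,0,w-o.shape[1],0) for o in out]
cv2.imwrite('pics/rack.png',cv2.resize(np.vstack(out),None,fx=.62,fy=.62,interpolation=cv2.INTER_AREA))
```

```text
top base [ 0.58646953 -0.23928657] 0.4325595200061798 0.19525597989559174 yaw -0.17440796
 peg 1 31 all [ 0.5785 -0.2998  0.0902] tip 17 [ 0.58   -0.3017  0.0966]
 peg 2 30 all [ 0.5919 -0.2122  0.0889] tip 19 [ 0.5926 -0.2134  0.0969]
 peg 3 27 all [ 0.6042 -0.124   0.092 ] tip 16 [ 0.6055 -0.1253  0.0975]
 post y+ 134 [ 0.6186 -0.0472] 0.064 0.023 [0.177 0.2  ]
 post y- 147 [ 0.5691 -0.384 ] 0.065 0.024 [0.177 0.199]
side base [ 0.60785848 -0.21504694] 0.4142230451107025 0.15236884355545044 yaw -8.486954
 peg 1 33 all [ 0.5797 -0.2962  0.0759] tip 11 [ 0.5797 -0.2968  0.0894]
 peg 2 28 all [ 0.5931 -0.2088  0.0748] tip 9 [ 0.592  -0.2047  0.0891]
 peg 3 20 all [ 0.6046 -0.1213  0.0789] tip 8 [ 0.6046 -0.1222  0.0955]
 post y+ 84 [ 0.6187 -0.0438] 0.064 0.029 [0.174 0.194]
 post y- 70 [ 0.5696 -0.3724] 0.063 0.035 [0.174 0.194]
```

View pics/rack.png

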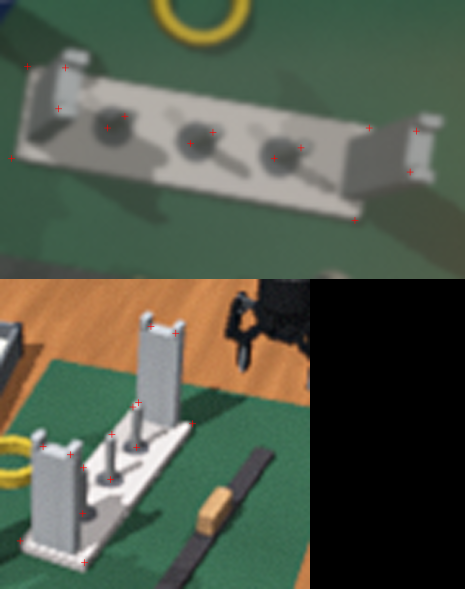

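Overlay: my guess (red crosses) fits the side view within about 1 px, while the top view suggests the rack lies 2–4 mm further toward −y. I'll settle that relative to the held bottle. Now I plan the pick of bottle 1 with the tool tilted 45°, so that a half turn about the tool axis puts the neck down.

```bash
cat >> h.py <<'E'
def cur():
    o=r.get_obs(); q=o['orientation']; return np.array(o['eef_pos']),R.from_quat([q[1],q[2],q[3],q[0]])
def frame(yaw,sgn,tilt=45):
    "tool z forward-down at world yaw (deg), tool x = sgn*left"
    a,t=np.radians(yaw),np.radians(tilt); f=np.array([np.cos(a),np.sin(a),0]); z=f*np.sin(t)-np.array([0,0,np.cos(t)])
    x=sgn*np.array([-np.sin(a),np.cos(a),0]); return np.c_[x,np.cross(z,x),z]
def plan(p,Rd):
    "calls (<=5 rows each) to reach a pose in a straight line"
    p0,R0=cur(); Rd=R.from_matrix(Rd); w=(R0.inv()*Rd).as_rotvec(degrees=True); d=np.array(p)-p0
    n=int(np.ceil(max(np.linalg.norm(w)/35,np.linalg.norm(d)/.19,1)))
    for i in range(n):
        Ri=R0*R.from_rotvec(w*i/n,degrees=True); print('lin',np.round(Ri.inv().apply(d/n),4),'rot',np.round(w/n,2))
E
python3 - <<'E'
from h import *
state()
F=frame(10.5,1); bx=np.array([.983,.182,0]); g=np.array([.588,.1427,0])-.035*bx+[0,0,.030]
T=g+.019*F[:,2]; print('TCP target',T,'hover',T-.15*F[:,2]+[0,0,.03])
plan(T-.15*F[:,2]+[0,0,.03],F)
E
```

```text
t 7.58 pos [ 0.3587 -0.1702  0.2586] R [[0.988, -0.154, 0.0], [-0.154, -0.988, -0.0], [0.0, 0.0, -1.0]] F [ 0.  -0.1 -0.6] w 0.999 q [-0.529 -0.448  1.658  0.     1.931 -0.374]
TCP target [0.56680506 0.13877834 0.01656497] hover [0.46251513 0.11944934 0.15263099]
lin [ 0.0145 -0.0755  0.0265] rot [ -7.55  10.65 -25.73]
lin [ 0.0423 -0.0658  0.0224] rot [ -7.55  10.65 -25.73]
lin [ 0.0632 -0.0448  0.025 ] rot [ -7.55  10.65 -25.73]
lin [ 0.0719 -0.0177  0.0336] rot [ -7.55  10.65 -25.73]
```

Call:
send_rows(linear=[[0.003,-0.015,0.005],[0.006,-0.03,0.011],[0.009,-0.045,0.016],[0.012,-0.06,0.021],[0.0145,-0.0755,0.0265]], rotation=[[-1.5,2.1,-5.1],[-3,4.3,-10.3],[-4.5,6.4,-15.4],[-6,8.5,-20.6],[-7.55,10.65,-25.7]])

```text
time: 8.0
eef_pos: [0.3852, -0.0969, 0.2314]
orientation: [0.072, 0.982, 0.149, 0.087]
contact_force: [0.7, -0.0, 0.6]
gripper_width: 1.001
```

Call:
send_rows(linear=[[0.008,-0.013,0.004],[0.017,-0.026,0.009],[0.025,-0.039,0.013],[0.034,-0.052,0.018],[0.0423,-0.0658,0.0224]], rotation=[[-1.5,2.1,-5.1],[-3,4.3,-10.3],[-4.5,6.4,-15.4],[-6,8.5,-20.6],[-7.55,10.65,-25.7]])

```text
time: 8.42
eef_pos: [0.4133, -0.024, 0.2054]
orientation: [0.14, 0.906, 0.363, 0.167]
contact_force: [-1.0, 0.2, -0.5]
gripper_width: 0.999
```

Call:
send_rows(linear=[[0.013,-0.009,0.005],[0.025,-0.018,0.01],[0.038,-0.027,0.015],[0.05,-0.036,0.02],[0.0632,-0.0448,0.025]], rotation=[[-1.5,2.1,-5.1],[-3,4.3,-10.3],[-4.5,6.4,-15.4],[-6,8.5,-20.6],[-7.55,10.65,-25.7]])

```text
time: 8.83
eef_pos: [0.4688, 0.0564, 0.1818]
orientation: [0.194, 0.776, 0.556, 0.227]
contact_force: [-0.4, -0.3, -0.6]
gripper_width: 1.001
```

Call:
send_rows(linear=[[0.014,-0.0035,0.007],[0.029,-0.007,0.013],[0.043,-0.011,0.02],[0.0575,-0.014,0.027],[0.0719,-0.0177,0.0336]], rotation=[[-1.5,2.1,-5.1],[-3,4.3,-10.3],[-4.5,6.4,-15.4],[-6,8.5,-20.6],[-7.55,10.65,-25.7]])

```text
time: 9.25
eef_pos: [0.503, 0.1312, 0.1539]
orientation: [0.236, 0.595, 0.715, 0.281]
contact_force: [-0.3, 0.3, -0.6]
gripper_width: 1.003
```

Run:
```python
from h import *
state()
s=snap('side')
for uv in amber(s):
    q=plane(s,uv,.03)[:,:2]; c,w,h,d=rect(q); print('side amber px',uv.mean(0).round(),len(uv),c.round(3),w,h)
save(s,'s3.png',(180,100,380,250),4)
F=frame(10.5,1); T=np.array([.5668,.1388,.0166]); print('hover resid'); plan(T-.15*F[:,2]+[0,0,.03],F); print('pre'); plan(T-.05*F[:,2],F)
```

```text
t 9.25 pos [0.503  0.1312 0.1539] R [[-0.179, 0.718, 0.673], [0.984, 0.133, 0.121], [-0.003, 0.684, -0.73]] F [-0.3  0.3 -0.6] w 1.003 q [ 0.2   -0.853  2.251 -0.018  0.991 -1.549]
side amber px [254. 211.] 357 [0.591 0.153] 0.14815688133239746 0.07763855904340744
side amber px [261. 262.] 603 [0.477 0.4  ] 0.15609225630760193 0.07572457194328308
hover resid
lin [-0.0051 -0.0294 -0.0295] rot [-2.    0.06  0.27]
pre
lin [-0.0049 -0.0463  0.0924] rot [-2.    0.06  0.27]
```

View pics/s3.png

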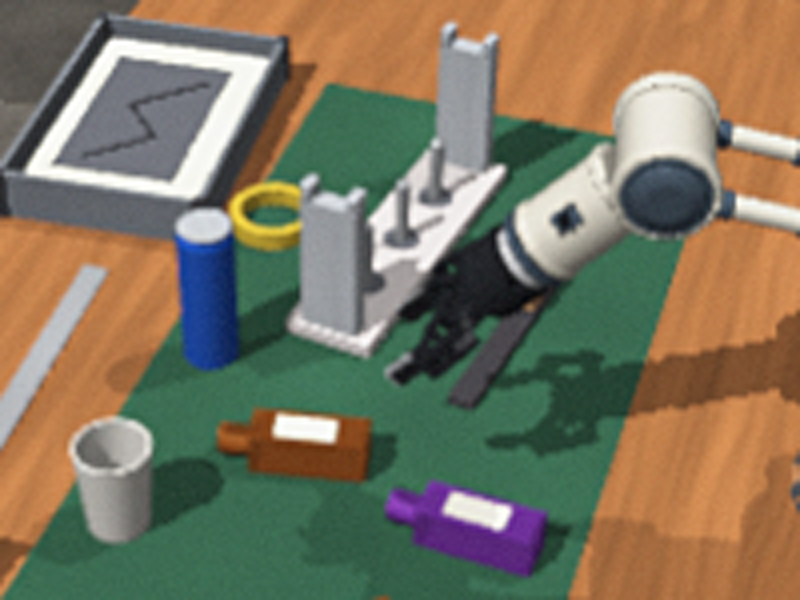

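The arm stopped at the lower limit of joint 2: 45° tilt this close in is out of reach. The scene is undisturbed (amber bottle at crop (310,440)). I'll fit simple arm kinematics from the samples so I can check reach.

```bash
cat > kin.py <<'E'
import numpy as np
from scipy.optimize import least_squares
D=np.array([[.091,1.231,1.82,.5998,.2305],[.118,1.077,1.946,.600,.3011],[.214,.97,1.957,.6341,.3012],[-.263,1.48,1.925,.4616,.2786],[-.221,1.9,1.465,.4635,.0233],[-.448,1.658,1.931,.397,.2586],[-.853,2.251,.991,.5198,.1539]])
def fk(x,q):
    a,b,L,h,e,o,t=x; q1,q2,q3=q; s1=q1+e; s2=q1+q2+t; s3=q1+q2+q3
    return np.array([o+a*np.sin(s1)+b*np.sin(s2)+L*np.sin(s3), h+a*np.cos(s1)+b*np.cos(s2)+L*np.cos(s3)])
x=least_squares(lambda x:np.r_[np.ravel([fk(x,d[:3])-d[3:] for d in D]),.01*np.array([x[4],x[5],x[6]])],[.4,.4,.25,.35,0,0,0]).x
def ik(rad,z,tilt):
    f=lambda q:np.r_[fk(x,q)-[rad,z],(q.sum()-np.pi+np.radians(tilt))*.3]
    s=least_squares(f,[-.4,1.7,1.2],bounds=([-.86,.17,.06],[2.18,2.46,2.69])); return s.x.round(3),np.linalg.norm(s.fun).round(4)
E
python3 - <<'E'
from kin import *
print(x.round(4),[np.round(fk(x,d[:3])-d[3:],4).tolist() for d in D])
# TCP for grasp point at radius rg,height zg and tilt; pick1, pick2, place peg2/3
for nm,rg,zg in(('pick1',.570,.03),('pick1 hi',.57,.10),('pick2',.59,.03),('pick2hi',.59,.1),('peg3',.618,.13),('peg3hi',.618,.24),('peg1',.65,.13),('peg1hi',.65,.24)):
    for t in(0,15,30,45,60,75):
        a=np.radians(t); q,e=ik(rg+.019*np.sin(a),zg-.019*np.cos(a),t); print(nm,t,q,e)
E
```

```text
[3.718e-01 5.665e-01 3.395e-01 1.563e-01 5.000e-04 1.200e-03 1.715e-01] [[0.0, 0.0003], [0.0001, -0.0002], [-0.0001, -0.0001], [0.0001, -0.0], [0.0, -0.0001], [-0.0001, 0.0], [-0.0, 0.0]]
pick1 0 [0.082 1.634 1.426] 0.0
pick1 15 [-0.134  1.866  1.147] 0.0
pick1 30 [-0.333  2.093  0.858] 0.0
pick1 45 [-0.497  2.308  0.545] 0.0
pick1 60 [-0.547  2.46   0.196] 0.0078
pick1 75 [-0.519  2.46   0.06 ] 0.059
pick1 hi 0 [0.033 1.557 1.552] 0.0
pick1 hi 15 [-0.188  1.787  1.282] 0.0
pick1 hi 30 [-0.401  2.015  1.003] 0.0
pick1 hi 45 [-0.591  2.238  0.71 ] 0.0
pick1 hi 60 [-0.731  2.441  0.385] 0.0
pick1 hi 75 [-0.613  2.46   0.06 ] 0.0384
pick2 0 [0.134 1.578 1.43 ] 0.0
pick2 15 [-0.078  1.814  1.143] 0.0
pick2 30 [-0.269  2.043  0.844] 0.0
pick2 45 [-0.419  2.255  0.521] 0.0
pick2 60 [-0.481  2.43   0.146] 0.0
pick2 75 [-0.524  2.46   0.06 ] 0.0545
pick2hi 0 [0.087 1.501 1.554] 0.0
pick2hi 15 [-0.132  1.736  1.276] 0.0
pick2hi 30 [-0.337  1.968  0.988] 0.0
pick2hi 45 [-0.516  2.189  0.683] 0.0
pick2hi 60 [-0.635  2.387  0.343] 0.0
pick2hi 75 [-0.615  2.46   0.06 ] 0.0258
peg3 0 [0.148 1.381 1.612] 0.0
peg3 15 [-0.07   1.625  1.325] 0.0
peg3 30 [-0.272  1.861  1.029] 0.0
peg3 45 [-0.445  2.086  0.716] 0.0
peg3 60 [-0.561  2.285  0.37 ] 0.0
peg3 75 [-0.604  2.42   0.06 ] 0.015
peg3hi 0 [0.138 1.197 1.806] 0.0
peg3hi 15 [-0.087  1.446  1.521] 0.0
peg3hi 30 [-0.301  1.689  1.229] 0.0
peg3hi 45 [-0.494  1.923  0.927] 0.0
peg3hi 60 [-0.65   2.141  0.603] 0.0
peg3hi 75 [-0.732  2.327  0.238] 0.0
peg1 0 [0.234 1.285 1.623] 0.0
peg1 15 [0.016 1.54  1.324] 0.0
peg1 30 [-0.18   1.783  1.015] 0.0
peg1 45 [-0.341  2.008  0.689] 0.0
peg1 60 [-0.439  2.204  0.329] 0.0
peg1 75 [-0.479  2.319  0.06 ] 0.023
peg1hi 0 [0.227 1.098 1.816] 0.0
peg1hi 15 [-1.000e-03  1.363e+00  1.518e+00] 0.0
peg1hi 30 [-0.212  1.615  1.215] 0.0
peg1hi 45 [-0.396  1.853  0.899] 0.0
peg1hi 60 [-0.537  2.07   0.561] 0.0
peg1hi 75 [-0.599  2.249  0.183] 0.0
```

Fit residuals are under 0.3 mm, and 45° works at both pick and place. Only the hover was too close in, so I'll approach vertically instead.

Run:
```python
from h import *
F=frame(10.5,1); T=np.array([.5668,.1388,.0166]); plan(T+[0,0,.09],F)
print('down vec in tool for .09:',F.T@[0,0,-.09])
```

```text
lin [-0.0052  0.0168  0.0766] rot [-2.    0.06  0.27]
down vec in tool for .09: [ 0.         -0.06363961  0.06363961]
```

Call:
send_rows(linear=[[-0.001,0.004,0.018],[-0.002,0.008,0.036],[-0.004,0.012,0.056],[-0.005,0.015,0.07],[-0.0052,0.017,0.0766]], rotation=[[-0.4,0,0],[-0.8,0,0.1],[-1.2,0,0.2],[-1.6,0,0.3],[-2,0.06,0.3]])

```text
time: 9.72
eef_pos: [0.5676, 0.1358, 0.108]
orientation: [0.245, 0.596, 0.706, 0.293]
contact_force: [-0.1, -1.1, -0.0]
gripper_width: 1.0
```

Run:
```python
from h import *
state(); F=frame(10.5,1); T=np.array([.5668,.1388,.0166]); plan(T+[0,0,.09],F); plan(T,F)
```

```text
t 9.72 pos [0.5676 0.1358 0.108 ] R [[-0.17, 0.699, 0.695], [0.985, 0.117, 0.123], [0.004, 0.706, -0.709]] F [-0.1 -1.1 -0. ] w 1.0 q [ 0.178 -0.609  2.209 -0.003  0.758 -1.56 ]
lin [ 0.0031 -0.0012  0.0008] rot [-0.11  0.35 -0.69]
lin [ 0.0027 -0.0647  0.0646] rot [-0.11  0.35 -0.69]
```

Call:
send_rows(linear=[[0.001,-0.016,0.016],[0.002,-0.034,0.034],[0.0027,-0.05,0.05],[0.0027,-0.06,0.06],[0.0027,-0.0647,0.0646]], rotation=[[0,0.1,-0.2],[0,0.2,-0.4],[0,0.3,-0.6],[-0.1,0.35,-0.7],[-0.1,0.35,-0.7]])

```text
time: 10.13
eef_pos: [0.5654, 0.1387, 0.0157]
orientation: [0.244, 0.59, 0.711, 0.294]
contact_force: [-0.4, -0.1, -0.2]
gripper_width: 1.003
```

Run:
```python
from h import *
state(); F=frame(10.5,1); T=np.array([.5668,.1388,.0166]); plan(T,F)
s=snap('side'); save(s,'s4.png',(200,140,340,250),5)
```

```text
t 10.13 pos [0.5654 0.1387 0.0157] R [[-0.183, 0.696, 0.694], [0.983, 0.13, 0.129], [-0.0, 0.706, -0.708]] F [-0.4 -0.1 -0.2] w 1.003 q [ 0.181 -0.5    2.312  0.004  0.546 -1.577]
lin [-0.0002  0.0016  0.0003] rot [-0.08 -0.03  0.06]
```

View pics/s4.png

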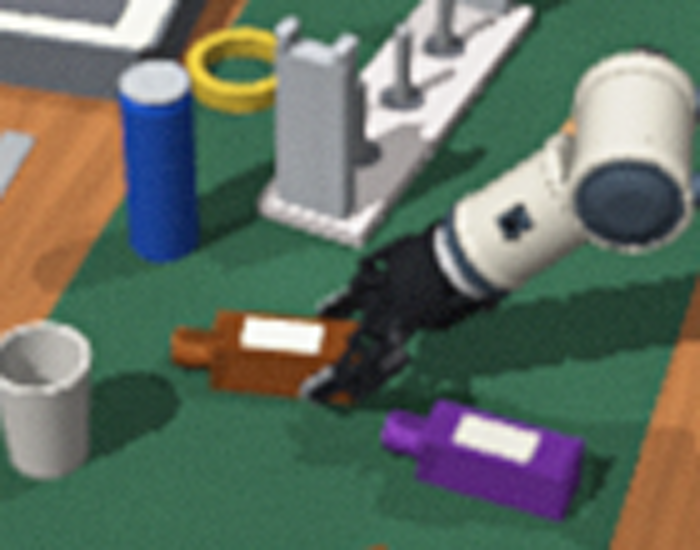

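The fingers straddle the amber bottle near its base (crop (320,365)). Closing.

Call:
send_rows(linear=[[0,0,0],[0,0,0],[0,0,0],[0,0,0],[0,0,0]], rotation=[[0,0,0],[0,0,0],[0,0,0],[0,0,0],[0,0,0]], grip=0.035, force=45)

```text
time: 10.6
eef_pos: [0.5682, 0.1392, 0.022]
orientation: [0.247, 0.589, 0.71, 0.297]
contact_force: [-3.3, 0.0, 4.7]
gripper_width: 0.534
```

Call:
send_rows(linear=[[0,0,0],[0,0,0],[0,0,0],[0,0,0],[0,0,0]], rotation=[[0,0,0],[0,0,0],[0,0,0],[0,0,0],[0,0,0]])

```text
time: 11.02
eef_pos: [0.5682, 0.1392, 0.0219]
orientation: [0.247, 0.589, 0.71, 0.297]
contact_force: [-3.8, -0.9, 6.6]
gripper_width: 0.531
```

Call:
send_rows(linear=[[0,0.007,-0.007],[0,0.025,-0.025],[0,0.05,-0.05],[0,0.075,-0.075],[0,0.1,-0.1]], rotation=[[0,0,0],[0,0,0],[0,0,0],[0,0,0],[0,0,0]])

```text
time: 11.43
eef_pos: [0.5655, 0.1388, 0.1619]
orientation: [0.246, 0.59, 0.711, 0.295]
contact_force: [1.2, 0.2, -1.6]
gripper_width: 0.528
```

Run:
```python
from h import *
state()
F=frame(-8.4,-1); Rr=R.from_euler('Z',-8.4,degrees=True).as_matrix()
O=np.array([.5930,-.2135,0])
p,R0=cur(); print('intermediate lift/translate to near rack, keep orientation');
# hold: grasp point 35 behind mid, 7mm above axis at pick
G=O+[0,0,.26]; T=G+.019*F[:,2]-Rr[:,0]*.007
print('T',T); 
w=(R0.inv()*R.from_matrix(F)).as_rotvec(degrees=True); print(w)
```

```text
t 11.43 pos [0.5655 0.1388 0.1619] R [[-0.184, 0.693, 0.697], [0.983, 0.131, 0.13], [-0.001, 0.709, -0.705]] F [ 1.2  0.2 -1.6] w 0.528 q [ 0.181 -0.647  2.138  0.003  0.863 -1.576]
intermediate lift/translate to near rack, keep orientation
T [ 0.599366   -0.21444005  0.24656497]
[  19.52630737    0.20665746 -165.41633828]
```

Bottle held (45 mm), and its jaw line agrees with the top-camera estimate to under 1 mm, so I trust the top view: rack centre ≈ (0.593, −0.2145). Next I check reach for a high carry over the 0.198 m post.

Run:
```python
from kin import *
for rg in(.55,.58,.6,.62):
  for zg in(.30,.34,.37):
    a=np.radians(45); print(rg,zg,ik(rg+.019*np.sin(a),zg-.019*np.cos(a),45))
from h import *
F=frame(-8.4,-1); p,R0=cur()
# stage A: straight up to grasp z .35 and rotate; stage B: over peg2
print('A');plan([.5655,.1388,.345],frame(14,-1))
```

```text
0.55 0.3 (array([-0.695,  1.944,  1.107]), np.float64(0.0))
0.55 0.34 (array([-0.673,  1.86 ,  1.169]), np.float64(0.0))
0.55 0.37 (array([-0.652,  1.793,  1.215]), np.float64(0.0))
0.58 0.3 (array([-0.603,  1.889,  1.07 ]), np.float64(0.0))
0.58 0.34 (array([-0.586,  1.807,  1.135]), np.float64(0.0))
0.58 0.37 (array([-0.568,  1.742,  1.183]), np.float64(0.0))
0.6 0.3 (array([-0.543,  1.85 ,  1.049]), np.float64(0.0))
0.6 0.34 (array([-0.528,  1.77 ,  1.115]), np.float64(0.0))
0.6 0.37 (array([-0.513,  1.705,  1.164]), np.float64(0.0))
0.62 0.3 (array([-0.484,  1.811,  1.03 ]), np.float64(0.0))
0.62 0.34 (array([-0.472,  1.731,  1.097]), np.float64(0.0))
0.62 0.37 (array([-0.458,  1.668,  1.146]), np.float64(0.0))
A
lin [-0.      0.0216 -0.0215] rot [ 0.63 -0.03 29.6 ]
lin [ 0.0106  0.0186 -0.0218] rot [ 0.63 -0.03 29.6 ]
lin [ 0.0183  0.0107 -0.0219] rot [ 0.63 -0.03 29.6 ]
lin [ 0.0211  0.     -0.022 ] rot [ 0.63 -0.03 29.6 ]
lin [ 0.0183 -0.0106 -0.022 ] rot [ 0.63 -0.03 29.6 ]
lin [ 0.0106 -0.0185 -0.0218] rot [ 0.63 -0.03 29.6 ]
```

Call:
send_rows(linear=[[0,0.02,-0.02],[0,0.05,-0.05],[0,0.078,-0.078],[0,0.105,-0.105],[0,0.13,-0.13]], rotation=[[0,0,0],[0,0,0],[0,0,0],[0,0,0],[0,0,0]])

```text
time: 11.85
eef_pos: [0.5649, 0.1388, 0.3477]
orientation: [0.246, 0.589, 0.71, 0.296]
contact_force: [0.5, -0.3, -0.5]
gripper_width: 0.532
```

Call:
send_rows(linear=[[0,0,0],[0,0,0],[0,0,0],[0,0,0],[0,0,0]], rotation=[[0,0,5],[0,0,11],[0,0,17],[0,0,24],[0,0,30]])

```text
time: 12.27
eef_pos: [0.5651, 0.1388, 0.3445]
orientation: [0.16, 0.755, 0.531, 0.349]
contact_force: [-0.3, 0.6, -1.6]
gripper_width: 0.529
```

Call:
send_rows(linear=[[0,0,0],[0,0,0],[0,0,0],[0,0,0],[0,0,0]], rotation=[[0,0,6],[0,0,12],[0,0,18],[0,0,24],[0,0,30]])

```text
time: 12.68
eef_pos: [0.5651, 0.1388, 0.3445]
orientation: [0.064, 0.867, 0.318, 0.378]
contact_force: [-0.1, 0.9, -1.0]
gripper_width: 0.531
```

Call:
send_rows(linear=[[0,0,0],[0,0,0],[0,0,0],[0,0,0],[0,0,0]], rotation=[[0,0,6],[0,0,12],[0,0,18],[0,0,24],[0,0,30]])

```text
time: 13.1
eef_pos: [0.5651, 0.1389, 0.3445]
orientation: [-0.036, 0.92, 0.083, 0.382]
contact_force: [0.2, -0.2, -1.9]
gripper_width: 0.528
```

Call:
send_rows(linear=[[0,0,0],[0,0,0],[0,0,0],[0,0,0],[0,0,0]], rotation=[[0,0,6],[0,0,12],[0,0,18],[0,0,24],[0,0,30]])

```text
time: 13.52
eef_pos: [0.5651, 0.1389, 0.3445]
orientation: [-0.134, 0.91, -0.158, 0.36]
contact_force: [-0.5, 0.8, -2.3]
gripper_width: 0.534
```

Call:
send_rows(linear=[[0,0,0],[0,0,0],[0,0,0],[0,0,0],[0,0,0]], rotation=[[0,0,6],[0,0,12],[0,0,18],[0,0,24],[0,0,30]])

```text
time: 13.93
eef_pos: [0.5651, 0.1389, 0.3445]
orientation: [-0.222, 0.838, -0.388, 0.313]
contact_force: [-0.1, -0.2, -1.2]
gripper_width: 0.533
```

Call:
send_rows(linear=[[0,0,0],[0,0,0],[0,0,0],[0,0,0],[0,0,0]], rotation=[[0,0,6],[0,0,12],[0,0,18],[0,0,24],[0,0,29.5]])

```text
time: 14.35
eef_pos: [0.5651, 0.1389, 0.3445]
orientation: [-0.295, 0.712, -0.588, 0.246]
contact_force: [-0.1, 0.9, -0.9]
gripper_width: 0.531
```

Run:
```python
from h import *
state(); F=frame(-8.4,-1); Rr=R.from_euler('Z',-8.4,degrees=True).as_matrix()
# bottle axis in tool frame, from the pick (pose at closing)
Rp=R.from_quat([.589,.71,.297,.247]); pp=np.array([.5682,.1392,.0219]); m=np.array([.588,.1427,.023]); 
mt=Rp.inv().apply(m-pp); at=Rp.inv().apply([.983,.182,0]); print('mid in tool',mt.round(4),'axis',at.round(3))
O=np.array([.593,-.2145,0]); M=O+[0,0,.30]
T=M-F@[0,mt[1],mt[2]]; print('T',T); plan(T,F)
```

```text
t 14.35 pos [0.5651 0.1389 0.3445] R [[0.186, -0.692, 0.697], [-0.982, -0.134, 0.13], [0.004, -0.709, -0.705]] F [-0.1  0.9 -0.9] w 0.531 q [ 0.182 -0.612  1.793  0.002  1.173  1.563]
mid in tool [-0.0002  0.0149  0.0136] axis [-0.002  0.701  0.712]
T [ 0.59393468 -0.21463802  0.32011375]
lin [ 0.1763  0.0223 -0.0042] rot [-0.09  6.7   6.83]
lin [0.177  0.0012 0.0165] rot [-0.09  6.7   6.83]
```

Call:
send_rows(linear=[[0.025,0.003,-0.001],[0.06,0.008,-0.002],[0.1,0.013,-0.002],[0.14,0.018,-0.003],[0.1763,0.0223,-0.004]], rotation=[[0,1,1],[0,2.3,2.3],[0,3.8,3.9],[0,5.3,5.4],[-0.1,6.7,6.8]])

```text
time: 14.77
eef_pos: [0.5802, -0.0395, 0.3327]
orientation: [-0.273, 0.661, -0.645, 0.27]
contact_force: [-0.4, 0.1, -1.2]
gripper_width: 0.533
```

Call:
send_rows(linear=[[0.035,0,0.003],[0.075,0,0.007],[0.115,0.001,0.011],[0.15,0.001,0.014],[0.177,0.001,0.0165]], rotation=[[0,1.4,1.4],[0,2.9,2.9],[0,4.4,4.5],[0,5.7,5.8],[-0.1,6.7,6.8]])

```text
time: 15.18
eef_pos: [0.5954, -0.2172, 0.3208]
orientation: [0.249, -0.605, 0.698, -0.291]
contact_force: [1.2, -0.5, -0.8]
gripper_width: 0.531
```

Call:
send_rows(linear=[[0,0,0],[0,0,0],[0,0,0]], rotation=[[0,0,0],[0,0,0],[0,0,0]])

```text
time: 15.43
eef_pos: [0.596, -0.214, 0.3215]
orientation: [0.25, -0.606, 0.697, -0.291]
contact_force: [-0.7, -0.6, -1.6]
gripper_width: 0.533
```

Run:
```python
from h import *
state(); F=frame(-8.4,-1); mt=np.array([0,.0149,.0136]); p,R0=cur(); M=p+R0.apply(mt); ax=R0.apply([-.002,.701,.712]); print('pred mid',M,'rim',M+.075*ax,'axis',ax)
out=[]
for n,b,K in(('top',(335,145,460,220),5),('side',(245,55,345,175),4)):
    s=snap(n)
    hsv=cv2.cvtColor(s['pixels'],cv2.COLOR_RGB2HSV); P,u,v=cloud(s)
    k=(hsv[v,u,0]<18)&(hsv[v,u,1]>130)&(P[:,2]>.19)&(P[:,2]<.45)&(np.hypot(P[:,0]-.59,P[:,1]+.21)<.1)
    print(n,'amber pts',k.sum(),P[k].min(0).round(3) if k.any() else'',P[k].max(0).round(3) if k.any() else '')
    if k.sum()>20:
        nk=k&(P[:,2]<.257); print(' neck',nk.sum(),P[nk].mean(0).round(4)); bk=k&(P[:,2]>.275); print(' body',bk.sum(),P[bk].mean(0).round(4))
    im=cv2.resize(s['pixels'][b[1]:b[3],b[0]:b[2],::-1],None,fx=K,fy=K,interpolation=cv2.INTER_CUBIC)
    for q in proj(s,np.array([M+.075*ax,M-.075*ax,[.593,-.2145,.1],[.593,-.2145,.02]])): cv2.drawMarker(im,tuple(int(x) for x in ((q-[b[0],b[1]]+.5)*K)),(255,255,0),cv2.MARKER_CROSS,10,1)
    out.append(im)
h=max(o.shape[0] for o in out); out=[cv2.copyMakeBorder(o,0,h-o.shape[0],0,0,0) for o in out]
im=np.hstack(out); cv2.imwrite('pics/hold.png',cv2.resize(im,None,fx=min(1,800/im.shape[1]),fy=min(1,800/im.shape[1])))
plan(np.array([.593,-.2145,.30])-F@mt,F)
```

```text
t 15.43 pos [ 0.596  -0.214   0.3215] R [[-0.141, -0.699, 0.701], [-0.99, 0.097, -0.102], [0.003, -0.708, -0.706]] F [-0.7 -0.6 -1.6] w 0.533 q [-0.55  -0.456  1.731  0.312  1.141  1.139]
pred mid [ 0.59515787 -0.21391517  0.30136113] rim [ 0.59583848 -0.21410807  0.22642641] axis [ 0.00907482 -0.00257197 -0.99912964]
top amber pts 188 [ 0.571 -0.235  0.364] [ 0.615 -0.191  0.375]
 neck 0 [nan nan nan]
 body 188 [ 0.593  -0.2133  0.3696]
side amber pts 366 [ 0.511 -0.24   0.216] [ 0.624 -0.138  0.392]
 neck 59 [ 0.5927 -0.1968  0.2391]
 body 253 [ 0.5952 -0.1932  0.3354]
lin [ 0.0017  0.0029 -0.0002] rot [-0.16  0.1   0.41]<stdin>:10: RuntimeWarning: Mean of empty slice.
  ret = um.true_divide(
```

View pics/hold.png

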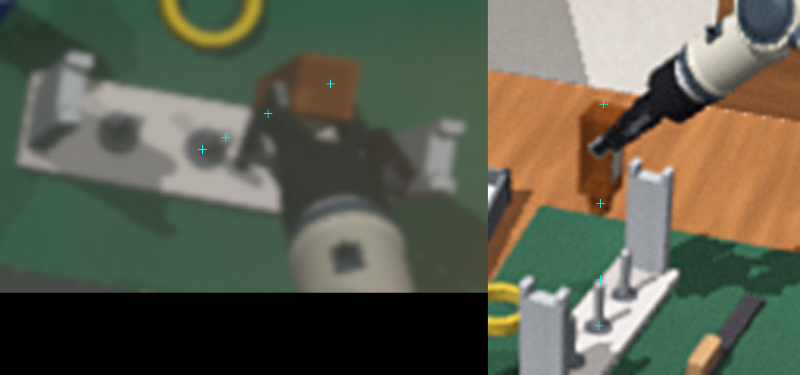

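Held bottle: top view shows its base at (0.593, −0.213), within 1 mm of the peg-2 tip in the same view, and it hangs nearly vertical. Cyan crosses (predicted rim at side crop (600,203), peg at (598,325)) line up. Descending to just above the peg tip.

Call:
send_rows(linear=[[0,0.015,0.014],[0,0.035,0.034],[0.0005,0.055,0.054],[0.0005,0.072,0.071],[0.0005,0.081,0.08]], rotation=[[0,0,0.1],[-0.1,0,0.2],[-0.15,0.1,0.3],[-0.16,0.1,0.4],[-0.2,0.1,0.4]])

```text
time: 15.95
eef_pos: [0.5949, -0.2133, 0.2034]
orientation: [0.249, -0.604, 0.7, -0.287]
contact_force: [0.2, -0.2, -2.7]
gripper_width: 0.532
```

Call:
send_rows(linear=[[0,0,0],[0,0,0],[0,0,0]], rotation=[[0,0,0],[0,0,0],[0,0,0]])

```text
time: 16.2
eef_pos: [0.5966, -0.2152, 0.211]
orientation: [0.25, -0.603, 0.699, -0.291]
contact_force: [-0.6, -0.5, -1.0]
gripper_width: 0.529
```

Run:
```python
from h import *
state(); F=frame(-8.4,-1); mt=np.array([0,.0149,.0136]); p,R0=cur(); M=p+R0.apply(mt); ax=R0.apply([-.002,.701,.712]); print('pred mid',M,'rim',M+.075*ax)
s=snap('top'); hsv=cv2.cvtColor(s['pixels'],cv2.COLOR_RGB2HSV); P,u,v=cloud(s)
k=(hsv[v,u,0]<18)&(hsv[v,u,1]>130)&(P[:,2]>.24)&(P[:,2]<.3)&(np.hypot(P[:,0]-.59,P[:,1]+.21)<.06); print(k.sum(),P[k].mean(0),(P[k].min(0)+P[k].max(0))/2)
plan(np.array([.593,-.214,M[2]])-F@mt,F)
```

```text
t 16.2 pos [ 0.5966 -0.2152  0.211 ] R [[-0.147, -0.698, 0.701], [-0.989, 0.103, -0.105], [0.001, -0.709, -0.705]] F [-0.6 -0.5 -1. ] w 0.529 q [-0.55  -0.464  1.932  0.346  0.956  1.074]
pred mid [ 0.59575966 -0.2151452   0.19082605] rim [ 0.59655138 -0.2152103   0.11589219]
127 [ 0.59078584 -0.21522897  0.25912771] [ 0.59261943 -0.21403721  0.25886562]
lin [-0.0009  0.0023 -0.0018] rot [-0.19 -0.12  0.01]
```

Call:
send_rows(linear=[[0,0.001,-0.001],[0,0.001,-0.001],[0,0.008,0.006],[0,0.015,0.013],[0,0.022,0.02]], rotation=[[-0.5,0,0],[-0.6,0,0],[-0.6,0,0],[-0.6,0,0],[-0.6,0,0]])

```text
time: 16.67
eef_pos: [0.5941, -0.215, 0.1766]
orientation: [0.246, -0.605, 0.702, -0.286]
contact_force: [0.2, 0.6, -0.9]
gripper_width: 0.527
```

Call:
send_rows(linear=[[0,0,0],[0,0,0],[0,0,0]], rotation=[[0,0,0],[0,0,0],[0,0,0]])

```text
time: 16.92
eef_pos: [0.5942, -0.2149, 0.1776]
orientation: [0.246, -0.605, 0.702, -0.285]
contact_force: [-0.5, 0.1, -1.7]
gripper_width: 0.531
```

```bash
cat > chk.py <<'E'
from h import *
state(); mt=np.array([0,.0149,.0136]); p,R0=cur(); M=p+R0.apply(mt); ax=R0.apply([-.002,.701,.712]); print('pred mid',M,'rim',M+.075*ax, r.get_obs()['wrist_torque'])
E
python3 chk.py
```

```text
t 16.92 pos [ 0.5942 -0.2149  0.1776] R [[-0.148, -0.708, 0.691], [-0.989, 0.106, -0.103], [-0.001, -0.698, -0.716]] F [-0.5  0.1 -1.7] w 0.531 q [-0.55  -0.451  1.976  0.352  0.916  1.056]
pred mid [ 0.59308453 -0.21476242  0.15745051] rim [ 0.5927802  -0.21452298  0.08251344] [0.11559705 0.547011   0.00663652]
```

The rim is 17 mm below the peg tip with no side force, so the peg is inside the neck. Lowering on.

Call:
send_rows(linear=[[0,0.007,0.007],[0,0.015,0.0155],[0,0.025,0.0255],[0,0.034,0.035],[0,0.04,0.041]], rotation=[[0,0,0],[0,0,0],[0,0,0],[0,0,0],[0,0,0]])

```text
time: 17.33
eef_pos: [0.5954, -0.2157, 0.122]
orientation: [0.247, -0.604, 0.701, -0.288]
contact_force: [-6.2, 3.6, 14.7]
gripper_width: 0.532
```

Call:
send_rows(linear=[[0,0,0],[0,0,0],[0,0,0]], rotation=[[0,0,0],[0,0,0],[0,0,0]])

```text
time: 17.58
eef_pos: [0.5951, -0.2155, 0.1219]
orientation: [0.247, -0.604, 0.701, -0.287]
contact_force: [1.9, -0.8, 2.6]
gripper_width: 0.53
```

```bash
python3 chk.py
```

```text
t 17.58 pos [ 0.5951 -0.2155  0.1219] R [[-0.148, -0.706, 0.693], [-0.989, 0.105, -0.104], [0.001, -0.701, -0.713]] F [ 1.9 -0.8  2.6] w 0.53 q [-0.549 -0.417  2.053  0.387  0.809  1.003]
pred mid [ 0.59397283 -0.21533375  0.10177632] rim [ 0.59390715 -0.21522419  0.02683837] [-0.18539656 -0.44695543 -0.10434915]
```

Call:
send_rows(linear=[[0,0.001,0.001],[0,0.002,0.002],[0,0.003,0.003],[0,0.003,0.003],[0,0.003,0.003]], rotation=[[0,0,0],[0,0,0],[0,0,0],[0,0,0],[0,0,0]])

```text
time: 18.0
eef_pos: [0.5962, -0.2158, 0.122]
orientation: [0.248, -0.604, 0.7, -0.289]
contact_force: [-6.5, 2.5, 14.7]
gripper_width: 0.535
```

```bash
python3 chk.py
python3 - <<'E'
from h import *
s=snap('side'); save(s,'s6.png',(250,90,350,180),6)
P,u,v=cloud(s); hsv=cv2.cvtColor(s['pixels'],cv2.COLOR_RGB2HSV)
t=snap('top'); P,u,v=cloud(t); hsv=cv2.cvtColor(t['pixels'],cv2.COLOR_RGB2HSV)
k=(hsv[v,u,0]<18)&(hsv[v,u,1]>130)&(P[:,2]>.12)&(np.hypot(P[:,0]-.59,P[:,1]+.21)<.06); print(k.sum(),np.median(P[k],0))
E
```

```text
t 18.0 pos [ 0.5962 -0.2158  0.122 ] R [[-0.148, -0.702, 0.697], [-0.989, 0.104, -0.105], [0.002, -0.704, -0.71]] F [-6.5  2.5 14.7] w 0.535 q [-0.549 -0.417  2.054  0.391  0.802  0.998]
pred mid [ 0.59518033 -0.21568494  0.10189774] rim [ 0.59548353 -0.21571397  0.0269603 ] [ 0.36219201 -0.13150099  0.16647126]
77 [ 0.58847935 -0.21660152  0.1704567 ]
```

View pics/s6.png

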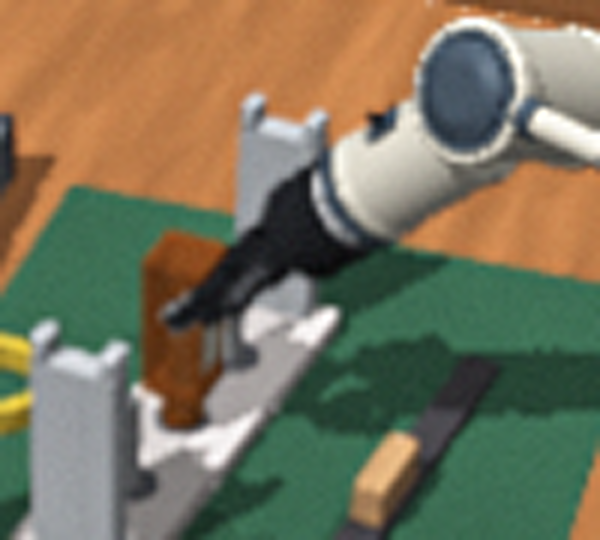

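Side view: bottle upright on peg 2 with its neck on the white plate (crop (183,405)). Top depth puts its base at 0.1705 m, so it's home. Relieving the push, releasing, retreating.

Call:
send_rows(linear=[[0,-0.002,-0.002],[0,-0.0025,-0.0025],[0,-0.0025,-0.0025]], rotation=[[0,0,0],[0,0,0],[0,0,0]])

```text
time: 18.35
eef_pos: [0.5952, -0.2155, 0.122]
orientation: [0.247, -0.604, 0.701, -0.287]
contact_force: [-1.0, 0.8, 6.5]
gripper_width: 0.529
```

Call:
send_rows(linear=[[0,0,0],[0,0,0],[0,0,0],[0,0,0],[0,0,0]], rotation=[[0,0,0],[0,0,0],[0,0,0],[0,0,0],[0,0,0]], grip=0.075)

```text
time: 18.77
eef_pos: [0.594, -0.2148, 0.1189]
orientation: [0.246, -0.605, 0.702, -0.285]
contact_force: [-0.1, -1.2, 1.1]
gripper_width: 0.879
```

Call:
send_rows(linear=[[0,0,-0.01],[0,0,-0.03],[0,0,-0.05],[0,-0.01,-0.07],[0,-0.03,-0.085]], rotation=[[0,0,0],[0,0,0],[0,0,0],[0,0,0],[0,0,0]])

```text
time: 19.18
eef_pos: [0.5551, -0.209, 0.2005]
orientation: [0.246, -0.605, 0.702, -0.285]
contact_force: [0.6, -0.8, 0.5]
gripper_width: 0.874
```

Call:
send_rows(linear=[[0,-0.02,-0.02],[0,-0.05,-0.05],[0,-0.08,-0.08],[0,-0.1,-0.1],[0,-0.11,-0.11]], rotation=[[0,0,0],[0,0,0],[0,0,0],[0,0,0],[0,0,0]])

```text
time: 19.6
eef_pos: [0.559, -0.2098, 0.3643]
orientation: [0.248, -0.604, 0.7, -0.289]
contact_force: [0.1, -0.0, 0.4]
gripper_width: 0.877
```

```bash
cat > b2.py <<'E'
from h import *
state()
s=snap('top'); hsv=cv2.cvtColor(s['pixels'],cv2.COLOR_RGB2HSV); P,u,v=cloud(s)
m=np.zeros((420,560),np.uint8); k=(P[:,2]>.014)&(P[:,2]<.08)&(P[:,1]>.05); m[v[k],u[k]]=1
g=(hsv[...,0]>40)&(hsv[...,0]<95)&(hsv[...,1]>60); m[g]=0; m=cv2.morphologyEx(m,cv2.MORPH_OPEN,np.ones((2,2)))
n,l,st,c=cv2.connectedComponentsWithStats(m)
for i in range(1,n):
    if st[i,4]>150 and hsv[l==i][:,0].mean()<40 and 200<c[i][0]<340:
        uv=np.argwhere(l==i)[:,::-1]; C,w,h,d=rect(plane(s,uv,.04)[:,:2]); print(c[i].round(),st[i,4],C.round(4),round(w,3),round(h,3),'yaw',np.degrees(np.arctan2(d[1],d[0])).round(1))
k=(hsv[v,u,0]<18)&(hsv[v,u,1]>130)&(P[:,2]>.12)&(np.hypot(P[:,0]-.59,P[:,1]+.21)<.16); print('racked',k.sum(),np.median(P[k],0),(P[k].min(0)+P[k].max(0))/2)
save(s,'t_b2.png',(180,120,480,330),2.6)
E
python3 b2.py
```

```text
t 19.6 pos [ 0.559  -0.2098  0.3643] R [[-0.148, -0.703, 0.696], [-0.989, 0.103, -0.106], [0.003, -0.704, -0.71]] F [ 0.1 -0.   0.4] w 0.877 q [-0.588 -0.529  1.702  0.319  1.253  1.144]
[232. 208.] 436 [0.4766 0.3921] 0.151 0.046 yaw 40.5
racked 59 [ 0.58922999 -0.20871075  0.1700878 ] [ 0.59215548 -0.21290511  0.16859744]
```

View pics/t_b2.png

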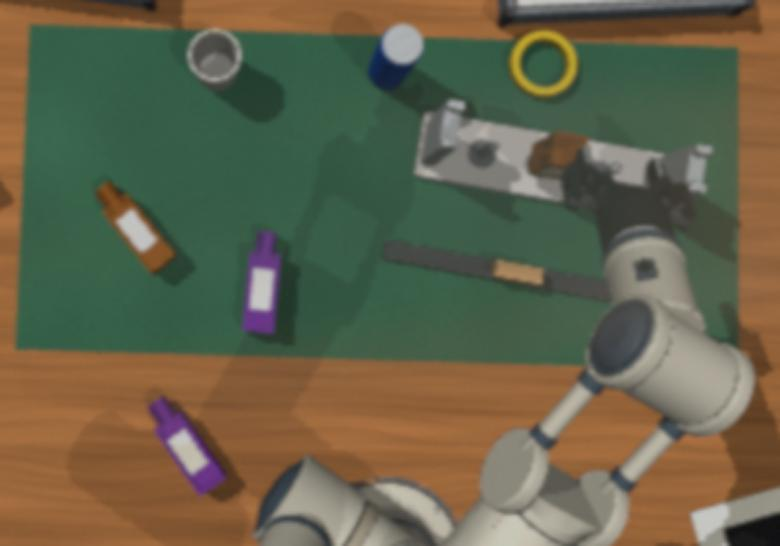

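Bottle 1 stands on peg 2 at top-crop (557,152). Bottle 2 is still at (0.4766, 0.3921), yaw 40.5°, crop (137,230); nothing else has moved. Planning the move to bottle 2.

Run:
```python
from h import *
import h
print('W');plan([.58,.10,.33],frame(16,-1))
def cur2(): return np.array([.58,.10,.33]),R.from_matrix(frame(16,-1))
h.cur=cur2; print('H');plan([.464,.3813,.13],frame(40.5,-1))
from kin import ik
print(ik(.602,.021,45),ik(.60,.13,45))
```

```text
W
lin [-0.1549  0.0212  0.0034] rot [ 0.08 -8.73 -8.59]
lin [-0.154 -0.002  0.027] rot [ 0.08 -8.73 -8.59]
H
lin [-0.1512  0.0827  0.0587] rot [-0.   -8.66 -8.66]
lin [-0.1513  0.0598  0.0817] rot [-0.   -8.66 -8.66]
(array([-0.432,  2.255,  0.533]), np.float64(0.0)) (array([-0.565,  2.142,  0.779]), np.float64(0.0))
```

Call:
send_rows(linear=[[-0.031,0.004,0.001],[-0.062,0.0085,0.0015],[-0.093,0.013,0.002],[-0.124,0.017,0.003],[-0.155,0.021,0.0034]], rotation=[[0,-1.7,-1.7],[0,-3.5,-3.4],[0,-5.2,-5.2],[0,-7,-6.9],[0.1,-8.7,-8.6]], grip=0.0854)

```text
time: 20.07
eef_pos: [0.5687, -0.0533, 0.3381]
orientation: [-0.277, 0.676, -0.633, 0.256]
contact_force: [0.3, 0.1, 0.0]
gripper_width: 1.0
```

Call:
send_rows(linear=[[-0.031,0,0.005],[-0.062,-0.001,0.011],[-0.093,-0.001,0.016],[-0.124,-0.0015,0.022],[-0.154,-0.002,0.027]], rotation=[[0,-1.7,-1.7],[0,-3.5,-3.4],[0,-5.2,-5.2],[0,-7,-6.9],[0.1,-8.7,-8.6]])

```text
time: 20.48
eef_pos: [0.5788, 0.1021, 0.3207]
orientation: [-0.305, 0.739, -0.557, 0.225]
contact_force: [-0.8, -0.4, -0.4]
gripper_width: 0.999
```

Call:
send_rows(linear=[[-0.03,0.016,0.012],[-0.06,0.033,0.023],[-0.09,0.05,0.035],[-0.12,0.066,0.047],[-0.151,0.083,0.059]], rotation=[[0,-1.7,-1.7],[0,-3.5,-3.5],[0,-5.2,-5.2],[0,-6.9,-6.9],[0,-8.7,-8.7]])

```text
time: 20.9
eef_pos: [0.5194, 0.2425, 0.2208]
orientation: [-0.328, 0.794, -0.475, 0.191]
contact_force: [0.8, 0.3, -0.6]
gripper_width: 0.997
```

Call:
send_rows(linear=[[-0.03,0.012,0.016],[-0.06,0.024,0.033],[-0.09,0.036,0.049],[-0.12,0.048,0.065],[-0.151,0.06,0.082]], rotation=[[0,-1.7,-1.7],[0,-3.5,-3.5],[0,-5.2,-5.2],[0,-6.9,-6.9],[0,-8.7,-8.7]])

```text
time: 21.32
eef_pos: [0.4603, 0.383, 0.1217]
orientation: [-0.347, 0.84, -0.387, 0.155]
contact_force: [0.9, -0.1, -0.2]
gripper_width: 0.998
```

Call:
send_rows(linear=[[0,0,0],[0,0,0]], rotation=[[0,0,0],[0,0,0]])

```text
time: 21.48
eef_pos: [0.4599, 0.3824, 0.12]
orientation: [-0.346, 0.841, -0.387, 0.154]
contact_force: [0.3, -0.6, -0.3]
gripper_width: 0.999
```

```bash
python3 b2.py
python3 - <<'E'
from h import *
F=frame(40.5,-1); plan([.464,.3813,.13],F); plan([.464,.3813,.021],F)
E
```

```text
t 21.48 pos [0.4599 0.3824 0.12  ] R [[0.652, -0.545, 0.527], [-0.758, -0.461, 0.462], [-0.009, -0.7, -0.714]] F [ 0.3 -0.6 -0.3] w 0.999 q [ 0.582 -0.561  2.154  0.137  0.781  1.387]
[230. 206.] 363 [0.4851 0.3994] 0.129 0.046 yaw 40.5
racked 60 [ 0.5821994  -0.21347118  0.16992049] [ 0.58582686 -0.21176088  0.16954995]
lin [ 0.0024 -0.0065 -0.0042] rot [ 0.34  0.44 -0.25]
lin [0.0033 0.0701 0.0733] rot [ 0.34  0.44 -0.25]
```

Call:
send_rows(linear=[[0.001,0.017,0.018],[0.002,0.035,0.037],[0.003,0.053,0.055],[0.003,0.065,0.068],[0.0033,0.07,0.0733]], rotation=[[0.1,0.1,0],[0.2,0.2,-0.1],[0.3,0.3,-0.2],[0.3,0.4,-0.25],[0.34,0.44,-0.25]])

```text
time: 21.95
eef_pos: [0.4647, 0.3798, 0.02]
orientation: [-0.347, 0.839, -0.388, 0.16]
contact_force: [-0.8, -0.1, -0.9]
gripper_width: 1.001
```

Call:
send_rows(linear=[[0,0,0],[0,0,0]], rotation=[[0,0,0],[0,0,0]])

```text
time: 22.12
eef_pos: [0.4661, 0.3815, 0.0245]
orientation: [-0.349, 0.838, -0.387, 0.162]
contact_force: [0.8, -0.2, 0.6]
gripper_width: 0.998
```

Run:
```python
from h import *
state(); F=frame(40.5,-1); plan([.464,.3813,.021],F)
s=snap('side'); save(s,'s7.png',(200,110,340,300),3)
```

```text
t 22.12 pos [0.4661 0.3815 0.0245] R [[0.648, -0.536, 0.541], [-0.762, -0.456, 0.46], [0.0, -0.71, -0.704]] F [ 0.8 -0.2  0.6] w 0.998 q [ 0.579 -0.442  2.258  0.172  0.546  1.334]
lin [-0.0012  0.0037  0.0013] rot [-0.25 -0.09 -0.08]
```

View pics/s7.png

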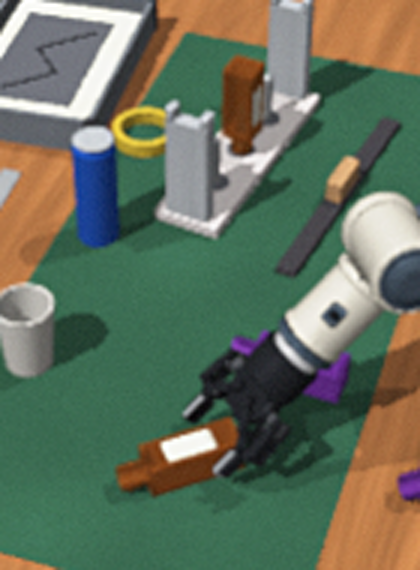

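Bottle 1 stands upright on its peg (crop (243,105)). The fingers straddle bottle 2 (crop (190,455)). Closing.

Call:
send_rows(linear=[[-0.0005,0.002,0.001],[-0.0005,0.002,0.001],[-0.0005,0.002,0.001],[-0.0005,0.002,0.001],[-0.0005,0.002,0.001]], rotation=[[0,0,0],[0,0,0],[0,0,0],[0,0,0],[0,0,0]], grip=0.035, force=45)

```text
time: 22.58
eef_pos: [0.4646, 0.382, 0.0221]
orientation: [-0.349, 0.838, -0.387, 0.161]
contact_force: [-3.4, -2.6, 4.0]
gripper_width: 0.532
```

Call:
send_rows(linear=[[0,0,0],[0,0,0],[0,0,0],[0,0,0],[0,0,0]], rotation=[[0,0,0],[0,0,0],[0,0,0],[0,0,0],[0,0,0]])

```text
time: 23.0
eef_pos: [0.4646, 0.382, 0.022]
orientation: [-0.349, 0.838, -0.387, 0.161]
contact_force: [-3.8, -2.2, 5.8]
gripper_width: 0.53
```

Run:
```python
from h import *
state(); p,R0=cur(); m=np.array([.4766,.3921,.023]); ax=np.array([np.cos(np.radians(40.5)),np.sin(np.radians(40.5)),0]); print('mt',R0.inv().apply(m-p),'ax',R0.inv().apply(ax))
```

```text
t 23.0 pos [0.4646 0.382  0.022 ] R [[0.649, -0.536, 0.54], [-0.761, -0.457, 0.461], [0.0, -0.71, -0.704]] F [-3.8 -2.2  5.8] w 0.53 q [ 0.581 -0.441  2.262  0.172  0.541  1.335]
mt [ 7.48223190e-05 -1.17257769e-02  1.04770358e-02] ax [-0.00088532 -0.70397409  0.7102251 ]
```

Call:
send_rows(linear=[[0,-0.007,-0.007],[0,-0.025,-0.025],[0,-0.05,-0.05],[0,-0.075,-0.075],[0,-0.1,-0.1]], rotation=[[0,0,0],[0,0,0],[0,0,0],[0,0,0],[0,0,0]])

```text
time: 23.42
eef_pos: [0.4631, 0.3808, 0.163]
orientation: [-0.348, 0.839, -0.387, 0.16]
contact_force: [1.1, 0.4, -1.1]
gripper_width: 0.531
```

Call:
send_rows(linear=[[0,-0.025,-0.025],[0,-0.05,-0.05],[0,-0.078,-0.078],[0,-0.105,-0.105],[0,-0.13,-0.13]], rotation=[[0,0,0],[0,0,0],[0,0,0],[0,0,0],[0,0,0]])

```text
time: 23.83
eef_pos: [0.4629, 0.3806, 0.3485]
orientation: [-0.349, 0.838, -0.387, 0.161]
contact_force: [0.4, 0.1, -0.9]
gripper_width: 0.529
```

Call:
send_rows(linear=[[0,0,0],[0,0,0],[0,0,0],[0,0,0],[0,0,0]], rotation=[[0,0,-5],[0,0,-11],[0,0,-17],[0,0,-24],[0,0,-30]])

```text
time: 24.25
eef_pos: [0.4631, 0.3807, 0.3456]
orientation: [-0.294, 0.911, -0.154, 0.246]
contact_force: [0.7, -1.0, -0.6]
gripper_width: 0.53
```

Call:
send_rows(linear=[[0,0,0],[0,0,0],[0,0,0],[0,0,0],[0,0,0]], rotation=[[0,0,-6],[0,0,-12],[0,0,-18],[0,0,-24],[0,0,-30]])

```text
time: 24.67
eef_pos: [0.4631, 0.3807, 0.3456]
orientation: [-0.22, 0.92, 0.086, 0.313]
contact_force: [0.7, 0.8, -1.7]
gripper_width: 0.529
```

Call:
send_rows(linear=[[0,0,0],[0,0,0],[0,0,0],[0,0,0],[0,0,0]], rotation=[[0,0,-6],[0,0,-12],[0,0,-18],[0,0,-24],[0,0,-30]])

```text
time: 25.08
eef_pos: [0.4631, 0.3807, 0.3456]
orientation: [-0.132, 0.866, 0.321, 0.36]
contact_force: [0.5, 0.2, -1.5]
gripper_width: 0.538
```

Call:
send_rows(linear=[[0,0,0],[0,0,0],[0,0,0],[0,0,0],[0,0,0]], rotation=[[0,0,-6],[0,0,-12],[0,0,-18],[0,0,-24],[0,0,-30]])

```text
time: 25.5
eef_pos: [0.4631, 0.3807, 0.3456]
orientation: [-0.034, 0.753, 0.535, 0.382]
contact_force: [0.4, -0.3, -2.2]
gripper_width: 0.532
```

Call:
send_rows(linear=[[0,0,0],[0,0,0],[0,0,0],[0,0,0],[0,0,0]], rotation=[[0,0,-6],[0,0,-12],[0,0,-18],[0,0,-24],[0,0,-30]])

```text
time: 25.92
eef_pos: [0.4631, 0.3807, 0.3456]
orientation: [0.066, 0.589, 0.711, 0.377]
contact_force: [0.4, 0.4, -0.9]
gripper_width: 0.531
```

Call:
send_rows(linear=[[0,0,0],[0,0,0],[0,0,0],[0,0,0],[0,0,0]], rotation=[[0,0,-6],[0,0,-12],[0,0,-18],[0,0,-24],[0,0,-30]])

```text
time: 26.33
eef_pos: [0.4631, 0.3807, 0.3456]
orientation: [0.161, 0.385, 0.84, 0.347]
contact_force: [-0.6, -0.6, -0.8]
gripper_width: 0.529
```

Run:
```python
from h import *
state(); F=frame(-8.4,1); mt=np.array([0,-.0117,.0105])
T=np.array([.6055,-.1255,.31])-F@mt; print(T); plan(T,F)
```

```text
t 26.33 pos [0.4631 0.3807 0.3456] R [[-0.651, 0.534, 0.539], [0.759, 0.462, 0.459], [-0.004, 0.708, -0.707]] F [-0.6 -0.6 -0.8] w 0.529 q [ 0.581 -0.562  1.759  0.096  1.164 -1.702]
[ 0.60633943 -0.12562396  0.32569777]
lin [-0.1591 -0.0572 -0.0471] rot [  0.04 -11.52  11.6 ]
lin [-0.1735 -0.0233 -0.0134] rot [  0.04 -11.52  11.6 ]
lin [-0.1738  0.0121  0.0217] rot [  0.04 -11.52  11.6 ]
```

Call:
send_rows(linear=[[-0.025,-0.009,-0.007],[-0.06,-0.022,-0.018],[-0.095,-0.034,-0.028],[-0.128,-0.046,-0.038],[-0.159,-0.057,-0.047]], rotation=[[0,-1.8,1.8],[0,-4.3,4.4],[0,-6.9,6.9],[0,-9.3,9.3],[0,-11.5,11.6]])

```text
time: 26.75
eef_pos: [0.5103, 0.2105, 0.3386]
orientation: [0.208, 0.504, 0.774, 0.322]
contact_force: [1.1, -0.1, -1.4]
gripper_width: 0.532
```

Call:
send_rows(linear=[[-0.034,-0.0045,-0.0025],[-0.069,-0.009,-0.005],[-0.104,-0.014,-0.008],[-0.139,-0.019,-0.011],[-0.1735,-0.0233,-0.0134]], rotation=[[0,-2.3,2.3],[0,-4.6,4.6],[0,-6.9,6.9],[0,-9.2,9.3],[0,-11.5,11.6]])

```text
time: 27.17
eef_pos: [0.5575, 0.0415, 0.3312]
orientation: [0.251, 0.609, 0.695, 0.289]
contact_force: [0.4, 0.8, -1.9]
gripper_width: 0.531
```

Call:
send_rows(linear=[[-0.038,0.0025,0.005],[-0.078,0.005,0.01],[-0.115,0.008,0.014],[-0.15,0.01,0.019],[-0.174,0.012,0.0217]], rotation=[[0,-2.5,2.5],[0,-5.2,5.2],[0,-7.7,7.7],[0,-10,10],[0,-11.5,11.6]])

```text
time: 27.58
eef_pos: [0.6048, -0.1285, 0.3227]
orientation: [0.288, 0.703, 0.601, 0.25]
contact_force: [0.3, -0.0, -1.7]
gripper_width: 0.532
```

Call:
send_rows(linear=[[0,0,0],[0,0,0],[0,0,0]], rotation=[[0,0,0],[0,0,0],[0,0,0]])

```text
time: 27.83
eef_pos: [0.6048, -0.1253, 0.3236]
orientation: [0.288, 0.701, 0.602, 0.251]
contact_force: [-0.2, 0.1, -0.6]
gripper_width: 0.529
```

```bash
cat > chk2.py <<'E'
from h import *
state(); F=frame(-8.4,1); mt=np.array([0,-.0117,.0105]); p,R0=cur(); M=p+R0.apply(mt); ax=R0.apply([-.001,-.704,.710]); print('pred mid',M,'rim',M+.075*ax,'base',M-.075*ax)
s=snap('top'); hsv=cv2.cvtColor(s['pixels'],cv2.COLOR_RGB2HSV); P,u,v=cloud(s)
zb=(M-.075*ax)[2]
for nm,c,z in(('held',(M-.075*ax)[:2],zb),('racked',(.593,-.2145),.17)):
    k=(hsv[v,u,0]<20)&(hsv[v,u,1]>110)&(abs(P[:,2]-z)<.02)&(np.hypot(P[:,0]-c[0],P[:,1]-c[1])<.045); Q=P[k]; print(nm,k.sum(),Q.mean(0).round(4),'rect',rect(Q[:,:2])[:3])
    uv=np.c_[u[k],v[k]]; print('  plane',rect(plane(s,uv,z)[:,:2])[:3])
plan(np.array([.6055,-.1255,M[2]])-F@mt,F)
E
python3 chk2.py
```

```text
t 27.83 pos [ 0.6048 -0.1253  0.3236] R [[0.148, 0.699, 0.699], [0.989, -0.109, -0.101], [0.006, 0.706, -0.708]] F [-0.2  0.1 -0.6] w 0.529 q [-0.333 -0.518  1.769  0.149  1.12  -1.764]
pred mid [ 0.60394198 -0.12503421  0.30792964] rim [ 0.60424207 -0.12471952  0.23294152] base [ 0.60364188 -0.12534891  0.38291777]
held 239 [ 0.6026 -0.1233  0.3764] rect (array([ 0.6026473 , -0.12427288]), 0.048417020589113235, 0.045554645359516144)
  plane (array([ 0.60063082, -0.12065949]), 0.05035855993628502, 0.04719991236925125)
racked 6 [ 0.6092 -0.229   0.1678] rect (array([ 0.60980856, -0.2298089 ]), 0.010608606971800327, 0.0038719410076737404)
  plane (array([ 0.60949749, -0.2294779 ]), 0.010762747377157211, 0.00360056571662426)
lin [-0.0005  0.0008  0.0014] rot [-0.   -0.16 -0.29]
```

Call:
send_rows(linear=[[0,-0.012,0.015],[-0.0005,-0.032,0.035],[-0.0005,-0.053,0.056],[-0.0005,-0.071,0.074],[-0.0005,-0.0805,0.0835]], rotation=[[0,0,-0.1],[0,-0.1,-0.2],[0,-0.1,-0.3],[0,-0.15,-0.3],[0,-0.15,-0.3]])

```text
time: 28.3
eef_pos: [0.6059, -0.1243, 0.2033]
orientation: [0.288, 0.7, 0.605, 0.249]
contact_force: [-0.2, 0.5, -0.9]
gripper_width: 0.531
```

Call:
send_rows(linear=[[0,0,0],[0,0,0],[0,0,0]], rotation=[[0,0,0],[0,0,0],[0,0,0]])

```text
time: 28.55
eef_pos: [0.6081, -0.1258, 0.2113]
orientation: [0.292, 0.699, 0.603, 0.251]
contact_force: [0.3, 0.2, -0.4]
gripper_width: 0.531
```

```bash
python3 chk2.py
```

```text
t 28.55 pos [ 0.6081 -0.1258  0.2113] R [[0.146, 0.696, 0.702], [0.989, -0.102, -0.105], [-0.001, 0.71, -0.704]] F [ 0.3  0.2 -0.4] w 0.531 q [-0.33  -0.529  1.977  0.162  0.919 -1.8  ]
pred mid [ 0.60728239 -0.12570028  0.19562264] rim [ 0.60790278 -0.12593362  0.12063619] base [ 0.606662   -0.12546693  0.2706091 ]
held 197 [ 0.6051 -0.1235  0.2643] rect (array([ 0.60594773, -0.12456643]), 0.046249911189079285, 0.046195030212402344)
  plane (array([ 0.60436451, -0.12221533]), 0.046834927052259445, 0.04653649777173996)
racked 132 [ 0.5943 -0.2144  0.1705] rect (array([ 0.59176135, -0.21225506]), 0.04492916539311409, 0.0441744402050972)
  plane (array([ 0.59176177, -0.21101615]), 0.0457988902926445, 0.04544305428862572)
lin [ 0.0001 -0.0016 -0.001 ] rot [0.28 0.06 0.02]
```

Call:
send_rows(linear=[[0,-0.001,-0.001],[0,-0.001,-0.001],[0,-0.009,0.007],[0,-0.018,0.016],[0,-0.026,0.024]], rotation=[[0.4,0,0],[0.5,0,0],[0.5,0,0],[0.5,0,0],[0.5,0,0]])

```text
time: 29.02
eef_pos: [0.6059, -0.1262, 0.1714]
orientation: [0.287, 0.701, 0.604, 0.247]
contact_force: [0.6, -2.9, 0.5]
gripper_width: 0.53
```

Call:
send_rows(linear=[[0,0,0],[0,0,0],[0,0,0]], rotation=[[0,0,0],[0,0,0],[0,0,0]])

```text
time: 29.27
eef_pos: [0.6051, -0.1263, 0.1692]
orientation: [0.286, 0.701, 0.605, 0.246]
contact_force: [6.3, -4.2, -5.7]
gripper_width: 0.534
```

```bash
python3 chk2.py
```

```text
t 29.27 pos [ 0.6051 -0.1263  0.1692] R [[0.148, 0.708, 0.691], [0.989, -0.105, -0.104], [-0.001, 0.698, -0.716]] F [ 6.3 -4.2 -5.7] w 0.534 q [-0.331 -0.515  2.035  0.166  0.863 -1.811]
pred mid [ 0.60407192 -0.12621226  0.15348481] rim [ 0.60346026 -0.12628121  0.07849795] base [ 0.60468358 -0.12614332  0.22847167]
held 181 [ 0.6029 -0.1236  0.2225] rect (array([ 0.60363555, -0.12430163]), 0.04697168990969658, 0.04611216112971306)
  plane (array([ 0.60202682, -0.12191508]), 0.04755808040499687, 0.04643399640917778)
racked 160 [ 0.5917 -0.2118  0.1696] rect (array([ 0.59135669, -0.21154626]), 0.04512236267328262, 0.04509446769952774)
  plane (array([ 0.59204519, -0.20969468]), 0.04884296655654907, 0.04528934136033058)
lin [0.0009 0.0007 0.0008] rot [-0.7   0.11 -0.02]
```

Side force (+6, −4 N) shows the bottle touching the peg, sitting slightly toward −x/+y of it. Nudging to relieve.

Call:
send_rows(linear=[[-0.0005,0.001,0.001],[-0.001,0.002,0.002],[-0.001,0.002,0.002],[-0.001,0.002,0.002]], rotation=[[-0.2,0,0],[-0.3,0,0],[-0.3,0,0],[-0.3,0,0]])

```text
time: 29.65
eef_pos: [0.6084, -0.127, 0.1721]
orientation: [0.288, 0.7, 0.604, 0.249]
contact_force: [0.3, -0.6, -0.8]
gripper_width: 0.534
```

Call:
send_rows(linear=[[0,0,0],[0,0,0],[0,0,0]], rotation=[[0,0,0],[0,0,0],[0,0,0]])

```text
time: 29.9
eef_pos: [0.6085, -0.1271, 0.1728]
orientation: [0.289, 0.7, 0.604, 0.249]
contact_force: [0.7, 0.0, -1.3]
gripper_width: 0.532
```

```bash
python3 chk2.py | head -5
```

```text
t 29.9 pos [ 0.6085 -0.1271  0.1728] R [[0.147, 0.702, 0.697], [0.989, -0.104, -0.104], [-0.0, 0.705, -0.709]] F [ 0.7  0.  -1.3] w 0.532 q [-0.332 -0.511  2.03   0.172  0.856 -1.815]
pred mid [ 0.60762179 -0.12693237  0.15705977] rim [ 0.60769041 -0.1270359   0.08207048] base [ 0.60755318 -0.12682884  0.23204905]
held 178 [ 0.6058 -0.1247  0.2257] rect (array([ 0.60620606, -0.12469308]), 0.045084673911333084, 0.04426201060414314)
  plane (array([ 0.60474676, -0.12207734]), 0.04690122604370117, 0.045913923531770706)
racked 151 [ 0.5918 -0.2126  0.1698] rect (array([ 0.59205621, -0.21228203]), 0.044624943286180496, 0.044252581894397736)
```

Relieved, and the axis is vertical. Lowering the rest.

Call:
send_rows(linear=[[0,-0.006,0.006],[0,-0.013,0.013],[0,-0.021,0.021],[0,-0.029,0.029],[0,-0.036,0.036]], rotation=[[0,0,0],[0,0,0],[0,0,0],[0,0,0],[0,0,0]])

```text
time: 30.37
eef_pos: [0.6076, -0.1269, 0.1188]
orientation: [0.288, 0.7, 0.604, 0.248]
contact_force: [0.0, 0.9, -1.1]
gripper_width: 0.532
```

Call:
send_rows(linear=[[0,-0.001,0.001],[0,-0.002,0.002],[0,-0.003,0.003],[0,-0.003,0.003]], rotation=[[0,0,0],[0,0,0],[0,0,0],[0,0,0]])

```text
time: 30.7
eef_pos: [0.6083, -0.1271, 0.1173]
orientation: [0.289, 0.7, 0.604, 0.249]
contact_force: [-0.4, -0.4, -0.9]
gripper_width: 0.531
```

```bash
python3 chk2.py | head -5
```

```text
t 30.7 pos [ 0.6083 -0.1271  0.1173] R [[0.147, 0.702, 0.697], [0.989, -0.104, -0.104], [-0.0, 0.705, -0.71]] F [-0.4 -0.4 -0.9] w 0.531 q [-0.332 -0.478  2.107  0.191  0.749 -1.843]
pred mid [ 0.60740704 -0.12700291  0.10164678] rim [ 0.60744589 -0.12710561  0.02665747] base [ 0.6073682  -0.12690021  0.17663609]
held 167 [ 0.6054 -0.1248  0.1703] rect (array([ 0.60618538, -0.12538618]), 0.047136131674051285, 0.045462898910045624)
  plane (array([ 0.60432261, -0.12293935]), 0.046702105551958084, 0.04595218971371651)
racked 161 [ 0.591  -0.2115  0.1696] rect (array([ 0.59222347, -0.21280682]), 0.0456421934068203, 0.04496438056230545)
```

Base at 0.1703 m, no contact force yet. I'll press gently until it touches.

Call:
send_rows(linear=[[0,-0.001,0.001],[0,-0.0015,0.0015],[0,-0.002,0.002],[0,-0.002,0.002]], rotation=[[0,0,0],[0,0,0],[0,0,0],[0,0,0]])

```text
time: 31.08
eef_pos: [0.609, -0.1274, 0.1167]
orientation: [0.29, 0.7, 0.603, 0.25]
contact_force: [-2.3, 1.0, 3.5]
gripper_width: 0.532
```

```bash
python3 chk2.py | head -3
```

```text
t 31.08 pos [ 0.609  -0.1274  0.1167] R [[0.147, 0.7, 0.699], [0.989, -0.104, -0.104], [-0.001, 0.707, -0.707]] F [-2.3  1.   3.5] w 0.532 q [-0.332 -0.477  2.108  0.192  0.743 -1.845]
pred mid [ 0.60820034 -0.12724146  0.10102546] rim [ 0.60848227 -0.12740569  0.02603678] base [ 0.60791841 -0.12707724  0.17601414]
held 167 [ 0.6059 -0.1247  0.1701] rect (array([ 0.60677356, -0.12592657]), 0.0471964105963707, 0.045527029782533646)
```

Contact made; the bottle is home. Release and retreat.

Call:
send_rows(linear=[[0,0.0005,-0.0005],[0,0.001,-0.001],[0,0.001,-0.001],[0,0.001,-0.001],[0,0.001,-0.001]], rotation=[[0,0,0],[0,0,0],[0,0,0],[0,0,0],[0,0,0]], grip=0.068)

```text
time: 31.55
eef_pos: [0.6082, -0.1271, 0.1156]
orientation: [0.289, 0.7, 0.604, 0.249]
contact_force: [-0.6, 0.8, 0.3]
gripper_width: 0.796
```

Call:
send_rows(linear=[[0,0,-0.01],[0,0,-0.03],[0,0,-0.05],[0,0.01,-0.07],[0,0.03,-0.085]], rotation=[[0,0,0],[0,0,0],[0,0,0],[0,0,0],[0,0,0]])

```text
time: 31.97
eef_pos: [0.5684, -0.1211, 0.1963]
orientation: [0.288, 0.701, 0.604, 0.248]
contact_force: [1.2, -0.8, 0.9]
gripper_width: 0.798
```

Call:
send_rows(linear=[[0,0.02,-0.02],[0,0.05,-0.05],[0,0.08,-0.08],[0,0.1,-0.1],[0,0.11,-0.11]], rotation=[[0,0,0],[0,0,0],[0,0,0],[0,0,0],[0,0,0]])

```text
time: 32.38
eef_pos: [0.5711, -0.1216, 0.3603]
orientation: [0.292, 0.699, 0.603, 0.251]
contact_force: [-0.3, -0.2, 0.7]
gripper_width: 0.799
```

Run:
```python
from h import *
import h
state()
s=snap('side'); save(s,'s8.png',(220,60,380,200),4)
F=R.from_euler('Z',-8.5,degrees=True).as_matrix()@np.diag([1,-1,-1])
p1=[.46,-.186,.30]
print('to above bar');plan(p1,F)
```

```text
t 32.38 pos [ 0.5711 -0.1216  0.3603] R [[0.147, 0.696, 0.703], [0.989, -0.102, -0.106], [-0.002, 0.711, -0.704]] F [-0.3 -0.2  0.7] w 0.799 q [-0.352 -0.598  1.757  0.154  1.207 -1.772]
to above bar
lin [-0.0266 -0.0382 -0.0094] rot [ 11.86 -11.81  28.31]
lin [-0.0423 -0.0213  0.0042] rot [ 11.86 -11.81  28.31]
lin [-0.0449  0.0029  0.0154] rot [ 11.86 -11.81  28.31]
```

View pics/s8.png

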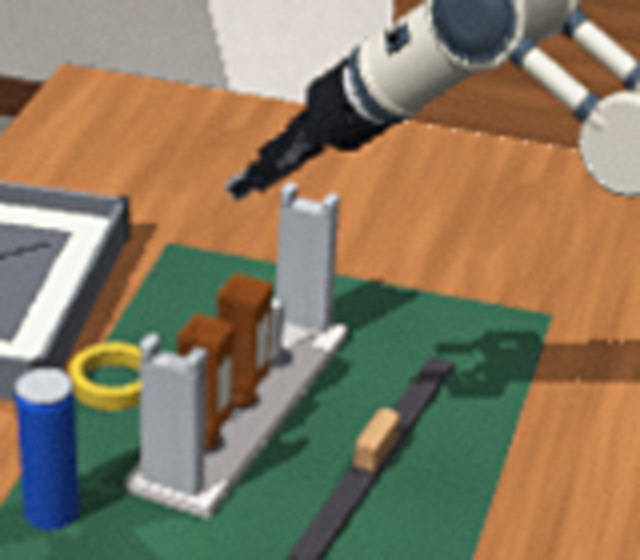

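Both bottles stand upright, necks on the plate (crop (207,380) and (247,340)). The bar is at (380,440). Going for the bar.

Call:
send_rows(linear=[[-0.005,-0.008,-0.002],[-0.01,-0.016,-0.004],[-0.016,-0.023,-0.006],[-0.021,-0.03,-0.008],[-0.0266,-0.038,-0.009]], rotation=[[2.4,-2.4,5.7],[4.7,-4.7,11.3],[7.1,-7.1,17],[9.5,-9.4,22.6],[11.86,-11.81,28.3]], grip=0.0854)

```text
time: 32.85
eef_pos: [0.5333, -0.1427, 0.3313]
orientation: [0.205, 0.875, 0.403, 0.175]
contact_force: [0.0, 0.2, -0.0]
gripper_width: 0.996
```

Call:
send_rows(linear=[[-0.008,-0.004,0.001],[-0.017,-0.008,0.002],[-0.025,-0.013,0.002],[-0.034,-0.017,0.003],[-0.042,-0.021,0.004]], rotation=[[2.4,-2.4,5.7],[4.7,-4.7,11.3],[7.1,-7.1,17],[9.5,-9.4,22.6],[11.86,-11.81,28.3]])

```text
time: 33.27
eef_pos: [0.4962, -0.164, 0.3113]
orientation: [0.106, 0.976, 0.17, 0.087]
contact_force: [-1.2, -0.0, 0.4]
gripper_width: 1.003
```

Call:
send_rows(linear=[[-0.009,0.001,0.003],[-0.018,0.001,0.006],[-0.027,0.002,0.009],[-0.036,0.002,0.012],[-0.045,0.003,0.0154]], rotation=[[2.4,-2.4,5.7],[4.7,-4.7,11.3],[7.1,-7.1,17],[9.5,-9.4,22.6],[11.86,-11.81,28.3]])

```text
time: 33.68
eef_pos: [0.4589, -0.1855, 0.2911]
orientation: [-0.003, 0.997, -0.076, -0.007]
contact_force: [0.5, 0.0, 0.1]
gripper_width: 1.003
```

Call:
send_rows(linear=[[0,0,0],[0,0,0],[0,0,0]], rotation=[[0,0,0],[0,0,0],[0,0,0]])

```text
time: 33.93
eef_pos: [0.4595, -0.1855, 0.292]
orientation: [-0.001, 0.997, -0.073, -0.005]
contact_force: [-0.1, -0.2, 0.3]
gripper_width: 0.999
```

```bash
cat > grip.py <<'E'
from h import *
# grip block on the table, from an earlier unobstructed top picture (t2) and now
def g(s,pix,z):
    s=dict(s); s['pixels']=pix; s['z_map']=z; hsv=cv2.cvtColor(pix,cv2.COLOR_RGB2HSV); P,u,v=cloud(s)
    k=(hsv[v,u,0]>8)&(hsv[v,u,0]<24)&(hsv[v,u,1]>60)&(hsv[v,u,2]>120)&(P[:,2]>.03)&(P[:,2]<.065)&(np.hypot(P[:,0]-.428,P[:,1]+.175)<.07)
    if k.sum()<20: print('hidden',k.sum()); return
    uv=np.c_[u[k],v[k]]; print(k.sum(),'plane',rect(plane(s,uv,.046)[:,:2]),'depth',rect(P[k][:,:2])[0],P[k][:,2].mean())
s=snap('top'); d=np.load('t2.npz'); g(s,d['pix'],d['z']); g(s,s['pixels'],s['z_map'])
# bar ends (dark) too
pix=d['pix']; s['pixels']=pix; s['z_map']=d['z']; P,u,v=cloud(s)
state(); F=R.from_euler('Z',-8.7,degrees=True).as_matrix()@np.diag([1,-1,-1]); plan([.4276,-.1809,.08],F)
E
python3 grip.py
```

```text
102 plane (array([ 0.42739215, -0.18025912]), 0.06855779886245728, 0.022490467876195908, array([0.14991449, 0.988699  ], dtype=float32)) depth [ 0.42741907 -0.17900613] 0.04649826255982392
104 plane (array([ 0.42749938, -0.18026194]), 0.06832761317491531, 0.022767115384340286, array([0.16731757, 0.985903  ], dtype=float32)) depth [ 0.42773405 -0.18082498] 0.045650715675957576
t 33.98 pos [ 0.4595 -0.1852  0.2925] R [[0.989, -0.145, -0.009], [-0.145, -0.989, 0.002], [-0.009, -0.001, -1.0]] F [ 0.3  0.1 -0.1] w 0.996 q [-0.451 -0.159  1.366 -0.002  1.944 -0.306]
lin [-0.0151  0.0003  0.1064] rot [-0.03  0.27  0.19]
lin [-0.0156  0.0003  0.1063] rot [-0.03  0.27  0.19]
```

The grip block measures (0.4275, −0.1803), matching the release TCP within 0.6 mm. Descend and grasp.

Call:
send_rows(linear=[[-0.007,0,0.035],[-0.015,0,0.07],[-0.024,0,0.11],[-0.031,0,0.15],[-0.032,0.001,0.19]], rotation=[[0,0.1,0.1],[0,0.2,0.1],[0,0.4,0.2],[0,0.5,0.2],[0,0.5,0.2]])

```text
time: 34.4
eef_pos: [0.4251, -0.1805, 0.102]
orientation: [-0.0, 0.997, -0.074, 0.001]
contact_force: [1.0, 0.2, 0.2]
gripper_width: 0.999
```

Call:
send_rows(linear=[[0,0,0],[0,0,0],[0,0,0]], rotation=[[0,0,0],[0,0,0],[0,0,0]])

```text
time: 34.65
eef_pos: [0.4271, -0.1816, 0.1063]
orientation: [0.0, 0.997, -0.075, 0.001]
contact_force: [0.2, -0.2, 0.7]
gripper_width: 0.995
```

```bash
python3 -c "
from h import *
state(); F=R.from_euler('Z',-8.7,degrees=True).as_matrix()@np.diag([1,-1,-1]); plan([.4276,-.1805,.0205],F)"
```

```text
t 34.65 pos [ 0.4271 -0.1816  0.1063] R [[0.989, -0.149, 0.003], [-0.149, -0.989, -0.0], [0.003, -0.0, -1.0]] F [ 0.2 -0.2  0.7] w 0.995 q [-4.760e-01 -2.740e-01  1.795e+00  1.000e-03  1.618e+00 -3.260e-01]
lin [ 0.0001 -0.0012  0.0858] rot [-0.   -0.16  0.1 ]
```

Call:
send_rows(linear=[[0,0,0.03],[0,-0.001,0.055],[0,-0.001,0.072],[0,-0.001,0.082],[0,-0.001,0.0855]], rotation=[[0,0,0],[0,-0.1,0.1],[0,-0.1,0.1],[0,-0.1,0.1],[0,-0.1,0.1]])

```text
time: 35.07
eef_pos: [0.4271, -0.1807, 0.019]
orientation: [-0.0, 0.997, -0.076, -0.0]
contact_force: [-0.3, -0.2, 0.4]
gripper_width: 1.0
```

Call:
send_rows(linear=[[0,0,0],[0,0,0],[0,0,0],[0,0,0],[0,0,0]], rotation=[[0,0,0],[0,0,0],[0,0,0],[0,0,0],[0,0,0]], grip=0.01, force=50)

```text
time: 35.48
eef_pos: [0.4264, -0.1805, 0.0185]
orientation: [-0.001, 0.997, -0.077, -0.001]
contact_force: [7.3, -1.1, -0.1]
gripper_width: 0.298
```

Call:
send_rows(linear=[[0,0,0],[0,0,0],[0,0,0],[0,0,0],[0,0,0]], rotation=[[0,0,0],[0,0,0],[0,0,0],[0,0,0],[0,0,0]])

```text
time: 35.9
eef_pos: [0.4265, -0.1806, 0.0187]
orientation: [-0.0, 0.997, -0.077, -0.0]
contact_force: [0.9, -0.2, 6.3]
gripper_width: 0.268
```

Call:
send_rows(linear=[[0,0,-0.008],[0,0,-0.03],[0,0,-0.07],[0,0,-0.11],[0,0,-0.15]], rotation=[[0,0,0],[0,0,0],[0,0,0],[0,0,0],[0,0,0]])

```text
time: 36.32
eef_pos: [0.4248, -0.1799, 0.1677]
orientation: [-0.002, 0.997, -0.077, -0.004]
contact_force: [0.3, -0.7, -2.8]
gripper_width: 0.271
```

Call:
send_rows(linear=[[0,0,-0.035],[0,0,-0.07],[0,0,-0.1],[0,0,-0.115],[0,0,-0.12]], rotation=[[0,0,0],[0,0,0],[0,0,0],[0,0,0],[0,0,0]])

```text
time: 36.73
eef_pos: [0.4267, -0.1809, 0.2905]
orientation: [-0.0, 0.997, -0.077, -0.0]
contact_force: [-0.0, 0.6, -3.2]
gripper_width: 0.272
```

```bash
python3 -c "
from h import *
state(); F=R.from_euler('Z',-8.5,degrees=True).as_matrix()@np.diag([1,-1,-1]); plan([.594,-.2152,.280],F)"
```

```text
t 36.73 pos [ 0.4267 -0.1809  0.2905] R [[0.988, -0.153, -0.0], [-0.153, -0.988, 0.0], [-0.0, -0.0, -1.0]] F [-0.   0.6 -3.2] w 0.272 q [-0.475 -0.253  1.45   0.     1.944 -0.321]
lin [0.1706 0.0083 0.0104] rot [-0.02  0.02 -0.28]
```

Call:
send_rows(linear=[[0.025,0.001,0],[0.06,0.003,0],[0.1,0.005,0],[0.14,0.007,0],[0.1706,0.008,0]], rotation=[[0,0,0],[0,0,-0.1],[0,0,-0.2],[0,0,-0.3],[0,0,-0.3]])

```text
time: 37.15
eef_pos: [0.5955, -0.2148, 0.283]
orientation: [-0.002, 0.997, -0.074, -0.004]
contact_force: [-0.6, -0.7, -2.6]
gripper_width: 0.268
```

Call:
send_rows(linear=[[0,0,0.02],[0,0,0.04],[0,0,0.05],[0,0,0.055],[0,0,0.055]], rotation=[[0,0,0],[0,0,0],[0,0,0],[0,0,0],[0,0,0]])

```text
time: 37.57
eef_pos: [0.5926, -0.2142, 0.2293]
orientation: [-0.002, 0.997, -0.074, -0.004]
contact_force: [0.2, 0.1, -3.3]
gripper_width: 0.266
```

Call:
send_rows(linear=[[0,0,0],[0,0,0],[0,0,0]], rotation=[[0,0,0],[0,0,0],[0,0,0]])

```text
time: 37.82
eef_pos: [0.5938, -0.2147, 0.2339]
orientation: [-0.0, 0.997, -0.074, -0.0]
contact_force: [0.2, -0.2, -3.2]
gripper_width: 0.267
```

```bash
cat > bar.py <<'E'
from h import *
import sys
state(); zb=float(sys.argv[1])  # upper face of bar
s=snap('top'); P,u,v=cloud(s); hsv=cv2.cvtColor(s['pixels'],cv2.COLOR_RGB2HSV)
Rr=R.from_euler('Z',-8.4,degrees=True).as_matrix(); L=(P-[.594,-.2155,0])@Rr   # rack coordinates
b=(abs(P[:,2]-zb)<.012)&(abs(L[:,0])<.03)&(abs(L[:,1])<.23)&(hsv[v,u,2]<110)
for lo,hi in((-.23,-.13),(.13,.23)):
    k=b&(L[:,1]>lo)&(L[:,1]<hi)
    if k.sum()>5: print('bar part',k.sum(),'rack-y',L[k,1].min().round(4),L[k,1].max().round(4),'rack-x mid',((np.percentile(L[k,0],5)+np.percentile(L[k,0],95))/2).round(4))
for nm,a in(('y-',-.17),('y+',.17)):
    k=(P[:,2]>.183)&(P[:,2]<.206)&(abs(L[:,1]-a)<.02)&(abs(L[:,0])<.045)&(hsv[v,u,2]>130)
    if k.sum()>3: print('cheeks',nm,k.sum(),'x',L[k,0].min().round(4),L[k,0].max().round(4),'y',L[k,1].min().round(4),L[k,1].max().round(4))
F=Rr@np.diag([1,-1,-1]); p,_=cur(); plan([.594,-.2152,p[2]],F)
E
python3 bar.py .229
```

```text
t 37.82 pos [ 0.5938 -0.2147  0.2339] R [[0.989, -0.148, -0.0], [-0.148, -0.989, 0.001], [-0.001, -0.001, -1.0]] F [ 0.2 -0.2 -3.2] w 0.267 q [-4.010e-01  1.790e-01  1.131e+00  1.000e-03  1.833e+00 -2.530e-01]
bar part 97 rack-y -0.1999 -0.1306 rack-x mid -0.0022
bar part 191 rack-y 0.1302 0.2007 rack-x mid -0.001
cheeks y- 7 x 0.0239 0.0296 y -0.1742 -0.1623
cheeks y+ 20 x -0.0289 0.03 y 0.1607 0.1769
lin [ 0.0002  0.0005 -0.    ] rot [-0.06  0.04 -0.08]
```

The bar is centred (ends at ±0.200 in rack y, x within 2 mm of the notch centre). Lowering into the notches.

Call:
send_rows(linear=[[0.001,0.0005,0.008],[0.001,0.0005,0.016],[0.001,0.0005,0.023],[0.001,0.0005,0.029],[0.001,0.0005,0.033]], rotation=[[0,0,0],[0,0,0],[0,0,0],[0,0,0],[0,0,0]])

```text
time: 38.28
eef_pos: [0.5941, -0.215, 0.1987]
orientation: [-0.001, 0.997, -0.074, -0.002]
contact_force: [-5.7, 2.4, 11.8]
gripper_width: 0.268
```

Call:
send_rows(linear=[[0,0,0.001],[0,0,0.002],[0,0,0.002],[0,0,0.002]], rotation=[[0,0,0],[0,0,0],[0,0,0],[0,0,0]])

```text
time: 38.62
eef_pos: [0.5941, -0.215, 0.1987]
orientation: [-0.001, 0.997, -0.074, -0.001]
contact_force: [-4.3, 2.4, 4.9]
gripper_width: 0.273
```

```bash
python3 bar.py .192
```

```text
t 38.62 pos [ 0.5941 -0.215   0.1987] R [[0.989, -0.147, -0.002], [-0.147, -0.989, 0.002], [-0.003, -0.001, -1.0]] F [-4.3  2.4  4.9] w 0.273 q [-4.010e-01  1.760e-01  1.196e+00  1.000e-03  1.773e+00 -2.530e-01]
bar part 103 rack-y -0.1986 -0.1308 rack-x mid 0.0023
bar part 197 rack-y 0.13 0.2002 rack-x mid 0.0014
cheeks y+ 26 x -0.0298 0.03 y 0.1594 0.1768
lin [-0.      0.0002 -0.    ] rot [-0.07  0.15 -0.08]
```

Seated: TCP z is 0.1987, as expected for the seat height. Release, lift straight up and withdraw.

Call:
send_rows(linear=[[0,0,-0.001],[0,0,-0.001],[0,0,-0.001],[0,0,-0.001],[0,0,-0.001]], rotation=[[0,0,0],[0,0,0],[0,0,0],[0,0,0],[0,0,0]], grip=0.07)

```text
time: 39.08
eef_pos: [0.5945, -0.2152, 0.1974]
orientation: [-0.001, 0.997, -0.074, -0.002]
contact_force: [-0.1, -0.2, -0.4]
gripper_width: 0.819
```

Call:
send_rows(linear=[[0,0,-0.015],[0,0,-0.04],[0,0,-0.07],[0,0,-0.1],[0,0,-0.12]], rotation=[[0,0,0],[0,0,0],[0,0,0],[0,0,0],[0,0,0]])

```text
time: 39.5
eef_pos: [0.595, -0.2155, 0.321]
orientation: [-0.0, 0.997, -0.074, -0.0]
contact_force: [0.8, -0.3, 1.2]
gripper_width: 0.818
```

Call:
send_rows(linear=[[-0.03,0,0],[-0.07,0,0],[-0.11,0,0],[-0.15,0,0],[-0.18,0,0]], rotation=[[0,0,0],[0,0,0],[0,0,0],[0,0,0],[0,0,0]])

```text
time: 39.92
eef_pos: [0.4146, -0.1883, 0.3186]
orientation: [-0.001, 0.997, -0.074, -0.002]
contact_force: [-0.2, -0.9, 0.3]
gripper_width: 0.822
```

Call:
send_rows(linear=[[0,0,0],[0,0,0],[0,0,0],[0,0,0],[0,0,0]], rotation=[[0,0,0],[0,0,0],[0,0,0],[0,0,0],[0,0,0]])

```text
time: 40.33
eef_pos: [0.4177, -0.189, 0.3177]
orientation: [-0.001, 0.997, -0.074, -0.002]
contact_force: [0.6, 0.4, -0.0]
gripper_width: 0.817
```

```bash
python3 bar.py .192
python3 - <<'E'
from h import *
s=snap('side'); save(s,'end.png',(200,60,400,210),4)
t=snap('top'); P,u,v=cloud(t)
k=(P[:,2]>.206)&(P[:,2]<.25)&(np.hypot(P[:,0]-.594,P[:,1]+.2155)<.06); print('grip',rect(P[k][:,:2]),np.percentile(P[k][:,2],90))
for nm,b in dict(can=(320,125,345,157),tape=(373,130,405,160),pot=(250,128,276,155)).items():
    m=(u>=b[0])&(u<b[2])&(v>=b[1])&(v<b[3])&(P[:,2]>.015); q=P[m]; z=np.percentile(q[:,2],97); q=q[q[:,2]>z-.015]; print(nm,z.round(3),cv2.minEnclosingCircle(np.float32(q[:,:2])))
E
```

```text
t 40.33 pos [ 0.4177 -0.189   0.3177] R [[0.989, -0.147, -0.004], [-0.147, -0.989, 0.003], [-0.005, -0.002, -1.0]] F [ 0.6  0.4 -0. ] w 0.817 q [-0.499 -0.245  1.395  0.     1.997 -0.352]
bar part 189 rack-y -0.2009 -0.1304 rack-x mid 0.0011
bar part 196 rack-y 0.1302 0.2005 rack-x mid 0.0007
cheeks y- 27 x -0.0317 0.0306 y -0.1812 -0.1628
cheeks y+ 21 x -0.0299 0.0307 y 0.1599 0.1754
lin [ 0.1783  0.     -0.0009] rot [-0.13  0.29 -0.05]
grip (array([ 0.59316617, -0.21345465]), 0.0705094188451767, 0.024826224893331528, array([0.15623125, 0.98772055], dtype=float32)) 0.22934103467887446
can 0.175 ((0.7321476340293884, 0.018431752920150757), 0.029346352443099022)
tape 0.029 ((0.7477171421051025, -0.21876861155033112), 0.05123824626207352)
pot 0.103 ((0.7264571785926819, 0.2799704074859619), 0.038073379546403885)
```

View pics/end.png

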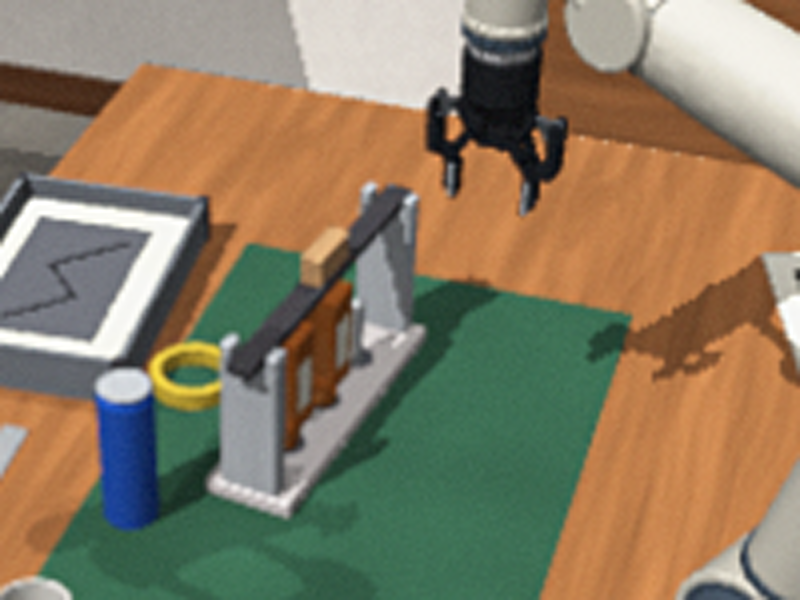

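The bar is in both notches with its grip up (crop (325,257)). Both bottles stand under it, and the can and tape are in place. The robot is clear, so I'm handing in.

```bash
python3 -c "
from workcell import r
print(r.job_done())"
```

```text
the job is handed in; nothing more can be done
None
```

The job is done and handed in at about 40 s on the robot's clock; no verdict was reported. I took the bar off and laid it flat on the table. The two amber bottles present went neck down onto peg 2 and peg 3, and the bar went back into its notches.

**Last checks**
- **Bottles:** the bottle on peg 2 has its base at 0.170 m and the one on peg 3 at 0.170 m, the fully home height. Both look upright in the last picture.
- **Bar:** its ends are at ±0.200 m along the rack and it sits within about 1 mm of the notch centre line, grip up.
- **Other objects:** the can, tape and pot read within about 2 mm of where they started. I never went near the purple and turquoise look-alikes, but did not measure them again at the end.
- **Robot:** it is clear of everything.

**What disagreed**
- **Side camera:** it read about 6 mm more in y than the top camera. I trusted the top camera because both bottle grasps agreed with it to under 1 mm.
- **Bottle position:** my estimate along the bottle axis was about 6 mm off. I corrected for it using depth and contact when lowering.
- **Second bottle:** it brushed its peg at about 9 N on the way down, and I eased it off before continuing.
- **Bar start position:** by my measurements the bar began about 8 mm off centre along the rack. I put it back centred instead of where it had been.

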